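Grade the foot stones by their drag

TASK

The three foot stones on the marble slab look alike, but one sole is still coarse, one is half worn and one is worn smooth. Without lifting any, gently drag each a good 5 cm along the slab to a new place on it and feel which drags most and which least; then lay the coarsest flat on the middle of the steep white rest, the half-worn one flat on the middle of the shallow dark wooden rest (both lengthwise up the slope, where anything smoother would slide off), and leave the smoothest on the slab. Press nothing hard, let no stone slip down onto the worktop, and leave everything else as it stands.

Things in the scene. Friction and masses are not known exactly. Their poses are not given: they have to be found in the camera images.
- stone_a: look-alike terracotta foot stone, a brick 96 (x) x 46 (y) x 40 mm high, 0.36 to 0.48 kg; origin: centre of the underside. Its dark sole (lowest 3 mm) is coarse, half worn or worn smooth; looks, letter and place do not tell. Friction coefficient of the sole, on slab and rests alike: about 0.90, 0.36 or 0.12 (within 10%), one stone of each
- stone_b: look-alike terracotta foot stone, a brick 96 (x) x 46 (y) x 40 mm high, 0.36 to 0.48 kg; origin: centre of the underside. Its dark sole (lowest 3 mm) is coarse, half worn or worn smooth; looks, letter and place do not tell. Friction coefficient of the sole, on slab and rests alike: about 0.90, 0.36 or 0.12 (within 10%), one stone of each
- stone_c: look-alike terracotta foot stone, a brick 96 (x) x 46 (y) x 40 mm high, 0.36 to 0.48 kg; origin: centre of the underside. Its dark sole (lowest 3 mm) is coarse, half worn or worn smooth; looks, letter and place do not tell. Friction coefficient of the sole, on slab and rests alike: about 0.90, 0.36 or 0.12 (within 10%), one stone of each
- slab: polished marble slab, 260 mm (x) by 360 mm (y), 15 mm thick, fixed; origin: centre of its underside, so its top is 15 mm above it. The stones start on it in a row along its y, about 110 mm apart, on its +x half, lengths roughly along the slab's x, with about 100 mm free to slide towards its -x edge (the robot's side)
- steep: glazed white draining rest, for the coarsest stone: a plate 140 mm along its slope, 90 mm wide, on feet, fixed, no rim, its face sloping at 28 degrees down towards its own -x (the robot's side); origin: centre of its underside. The middle of the face is 45 mm above it
- steep_face (a point): middle of the steep white rest's sloping face, on the surface: z is the outward normal of the face, x points up the slope, y level across it. A stone that lies well on it has the same axes
- shallow: dark wooden draining rest, for the half-worn stone: a plate 140 mm along its slope, 90 mm wide, on feet, fixed, no rim, its face sloping at 12 degrees down towards its own -x (the robot's side); origin: centre of its underside. The middle of the face is 27 mm above it
- shallow_face (a point): middle of the shallow wooden rest's sloping face, on the surface: z is the outward normal of the face, x points up the slope, y level across it. A stone that lies well on it has the same axes
- cup: bystander: empty glass toothbrush cup, 72 mm across, 100 mm high, at the back; origin under its centre
- shampoo: bystander: closed green shampoo bottle, 60 mm across, 170 mm high, at the back; origin under its centre
- pumice: bystander: grey pumice block 85 x 55 x 35 mm, at the back, not one of the foot stones; origin under its centre
- soap_dish: bystander: white soap dish 120 x 80 x 25 mm holding a soap bar, in the niche at the back; origin under its centre
- hairbrush: bystander: black hairbrush about 220 mm long lying flat, far left; origin on the underside near the middle
- nail_file: bystander: steel nail file with red grip, 160 mm long, lying flat, far right; origin on the underside near the middle
There are look-alikes about, which are no part of the job. What is shaped like the stone_a but purple or red is not meant.

How it is judged:
On the way:
1. each of the three stones has been dragged at least 40 mm, and all lie on the slab (distance of each of stone_a, stone_b, stone_c from where it was at the start of the episode above 0.04 m and z of stone_a in the frame of slab between 0.012 and 0.02 m and z of stone_b in the frame of slab between 0.012 and 0.02 m and z of stone_c in the frame of slab between 0.012 and 0.02 m), for 0.1 s.
At the end, for the whole second after the job is handed in: One stone lies flat on the steep rest's face and one on the shallow rest's (centre within 30 mm along, 25 mm across of its middle, flat within 0.06 rad, lengthwise up the slope within 0.35 rad), the third flat on the slab, all at rest (((x of stone_a in the frame of steep_face between -0.03 and 0.03 m and y of stone_a in the frame of steep_face between -0.025 and 0.025 m and z of stone_a in the frame of steep_face between -0.004 and 0.004 m and angle between the z axis of stone_a and the z axis of steep_face, either way round below 0.06 rad and angle between the x axis of stone_a and the x axis of steep_face, either way round below 0.35 rad) or (x of stone_b in the frame of steep_face between -0.03 and 0.03 m and y of stone_b in the frame of steep_face between -0.025 and 0.025 m and z of stone_b in the frame of steep_face between -0.004 and 0.004 m and angle between the z axis of stone_b and the z axis of steep_face, either way round below 0.06 rad and angle between the x axis of stone_b and the x axis of steep_face, either way round below 0.35 rad) or (x of stone_c in the frame of steep_face between -0.03 and 0.03 m and y of stone_c in the frame of steep_face between -0.025 and 0.025 m and z of stone_c in the frame of steep_face between -0.004 and 0.004 m and angle between the z axis of stone_c and the z axis of steep_face, either way round below 0.06 rad and angle between the x axis of stone_c and the x axis of steep_face, either way round below 0.35 rad)) and ((x of stone_a in the frame of shallow_face between -0.03 and 0.03 m and y of stone_a in the frame of shallow_face between -0.025 and 0.025 m and z of stone_a in the frame of shallow_face between -0.004 and 0.004 m and angle between the z axis of stone_a and the z axis of shallow_face, either way round below 0.06 rad and angle between the x axis of stone_a and the x axis of shallow_face, either way round below 0.35 rad) or (x of stone_b in the frame of shallow_face between -0.03 and 0.03 m and y of stone_b in the frame of shallow_face between -0.025 and 0.025 m and z of stone_b in the frame of shallow_face between -0.004 and 0.004 m and angle between the z axis of stone_b and the z axis of shallow_face, either way round below 0.06 rad and angle between the x axis of stone_b and the x axis of shallow_face, either way round below 0.35 rad) or (x of stone_c in the frame of shallow_face between -0.03 and 0.03 m and y of stone_c in the frame of shallow_face between -0.025 and 0.025 m and z of stone_c in the frame of shallow_face between -0.004 and 0.004 m and angle between the z axis of stone_c and the z axis of shallow_face, either way round below 0.06 rad and angle between the x axis of stone_c and the x axis of shallow_face, either way round below 0.35 rad)) and ((z of stone_a in the frame of slab between 0.012 and 0.018 m and angle between stone_a's own z axis and vertical below 0.06 rad and x of stone_a in the frame of slab between -0.13 and 0.13 m and y of stone_a in the frame of slab between -0.18 and 0.18 m) or (z of stone_b in the frame of slab between 0.012 and 0.018 m and angle between stone_b's own z axis and vertical below 0.06 rad and x of stone_b in the frame of slab between -0.13 and 0.13 m and y of stone_b in the frame of slab between -0.18 and 0.18 m) or (z of stone_c in the frame of slab between 0.012 and 0.018 m and angle between stone_c's own z axis and vertical below 0.06 rad and x of stone_c in the frame of slab between -0.13 and 0.13 m and y of stone_c in the frame of slab between -0.18 and 0.18 m)) and linear speed of each of stone_a, stone_b, stone_c below 0.01 m/s and angular speed of each of stone_a, stone_b, stone_c below 0.1 rad/s); the robot touches nothing.
It fails at once if a stone is raised more than 8 mm off the slab before all three have been dragged 40 mm (distance of any of stone_a, stone_b, stone_c from where it was at the start of the episode below 0.04 m and z of any of stone_a, stone_b, stone_c in the frame of slab above 0.023 m).
It fails at once if a stone is pressed on the slab with more than 30 N, or dropped or pressed on a rest with more than 45 N (contact force between any of stone_a, stone_b, stone_c and slab above 30 N or contact force between any of stone_a, stone_b, stone_c and steep above 45 N or contact force between any of stone_a, stone_b, stone_c and shallow above 45 N).
It fails at once if the fingers press on the slab or a rest with more than 30 N (contact force between the fingers and slab above 30 N or contact force between the fingers and steep above 30 N or contact force between the fingers and shallow above 30 N).
It fails at once if a stone, let go, slips off down a rest, or lies on the worktop (height (world z) of any of stone_a, stone_b, stone_c below 0.008 m or (contact force between stone_a and steep above 0.3 N and contact force between the fingers and stone_a below 0.3 N and x of stone_a in the frame of steep_face below -0.05 m) or (contact force between stone_a and shallow above 0.3 N and contact force between the fingers and stone_a below 0.3 N and x of stone_a in the frame of shallow_face below -0.05 m) or (contact force between stone_b and steep above 0.3 N and contact force between the fingers and stone_b below 0.3 N and x of stone_b in the frame of steep_face below -0.05 m) or (contact force between stone_b and shallow above 0.3 N and contact force between the fingers and stone_b below 0.3 N and x of stone_b in the frame of shallow_face below -0.05 m) or (contact force between stone_c and steep above 0.3 N and contact force between the fingers and stone_c below 0.3 N and x of stone_c in the frame of steep_face below -0.05 m) or (contact force between stone_c and shallow above 0.3 N and contact force between the fingers and stone_c below 0.3 N and x of stone_c in the frame of shallow_face below -0.05 m)).
It fails at once if a bystander is moved more than 15 mm (distance of any of cup, shampoo, pumice, soap_dish, hairbrush, nail_file from where it was at the start of the episode above 0.015 m).
It also fails if it takes over 72 s, if anything falls off the work surface, if the arm or the gripper's body presses on something with over 40 N, if the wrist force passes 120 N, or if a joint passes its speed limit or range.

ROBOT

A 6-joint arm with a two-finger parallel gripper is mounted at the origin on the work surface. World frame = base frame: x ahead of the robot, y to its left, z up, the work surface at z = 0. Lengths are in m, angles in rad, forces in N, time in s.
With the tool pointing down it reaches from about 0.425 to 0.95 m from the base axis. Payload 3.5 kg.
Tool frame: the origin (TCP) lies midway between the tips of the shut fingers; the grasp point (between the pads) lies 19 mm behind it (grip_point_offset is the z of the grasp point in the tool frame, in m); z points along the fingers, y is the line along which they close (so a half turn about z gives the same grasp; the last joint's range is limited). The gripper opens to 85 mm and grips with 20 to 120 N. Pads are 22 mm wide; open, the fingers measure 114 mm over their backs; the gripper's body (76 mm by 85 mm) begins 54 mm behind the grasp point. The pads swing forward as they close: fully open they stand 13 mm farther back than shut.
Start: joints at [1.151, 0.286, 1.577, -0, 1.279, -0.15], TCP at [0.18, 0.651, 0.193] pointing down, gripper open.
Joint ranges: [-2.77, 2.77], [-0.9, 2.22], [0.21, 2.48], [-1.53, 4.67], [0.24, 2.81], [-2.84, 2.84]. Speed limits (rad/s): [2.79, 2.79, 3.14, 3.14, 3.14, 3.14].

INTERFACE

Orientations are given as [roll, pitch, yaw] about the fixed x, y, z axes, in that order (R = Rz(yaw) Ry(pitch) Rx(roll)).
In Python, from station import observe, read_camera, sign_off, grip_point_offset gives the robot as it stands. The module is installed in compiled form; this text tells all that it offers.
- The arm moves only by the tool send_rows, never from a script. Its argument "commands" is text: rows parted by semicolons, each of 7 numbers parted by spaces: the shift along the tool's x, y, z in mm, then the turn, a rotation vector about the tool's x, y, z in degrees, then the opening, from 0 (shut) to 1 (fully open). In form: dx dy dz ax ay az fingers; .... A call has 1 to 20 rows; each row is the pose to reach, as a shift and turn from the pose commanded when the call began, along the tool's axes at that moment; what a row does not reach only later rows make up. A row lasts 1/10 s, in which the tool goes at most 50 mm and 8.59 degrees, less where a joint would pass 70% of its speed; a pose out of reach is approached as far as the arm can. A call with a gripper value outside its range is refused whole. The fingers move at their own pace and stop on an object; "squeeze" is the grip in N (left out, the last holds). Time passes only in rows, so rows that repeat a pose let the fingers close. It gives the time, the measured TCP pose, the force, the opening and the grip force at its end, in the units of the state.
- observe(): the state, without advancing time (a new reading comes with each control period).
- read_camera(name): name is "scene" or "side" or "wrist"; returns a dict with "img" (384x512x3 uint8, blue, green, red), "intrinsics" (3x3 intrinsics, pixels), "world_from_camera" (4x4, takes a point from camera to world coordinates); the wrist camera has in their place "mount" (4x4, takes a point from camera to tool coordinates, whose origin is the TCP and whose axes are the flange's). Camera axes: x right, y up, looking along -z (the intrinsics and any distortion apply to the point x, -y, -z); pixel columns grow to the right and rows downward; lengths in m; the calibration is good to about 2 mm. A picture is of the moment at which its call begins: read the wrist's pose just before it. There is no depth.
- sign_off(): hands the job in; it is judged then, once.
The state is a dict: "time_s": time; "joint_pos": joint angles; "qvel": joint speeds; "joint_torque": joint torques, N m; "position": TCP position; "eef_rot": TCP orientation; "wrist_force": force on the tool from outside, world axes, zero at the start; "moment": the same for the moment, N m; "width": finger opening in m; "grip_force": force on a finger pad.
Only numpy, scipy, OpenCV 4.12 (cv2) and the standard library are available. Lean on these libraries where they do the work, as an engineer would, in place of code of your own. Each camera call takes 0.05 s, during which the arm holds its last target. There are 200 camera calls.

## Working session

There is one attempt and no reset: what is moved stays moved. The work goes in short steps, Python scripts to look and compute and a tool call to move; the robot and the scene stay as the last step left them, time stands still between calls to the robot, and variables do not carry over. Pictures are saved under pics/ and viewed, at most 10 in all, crops included, and the job is handed in when it is done.

Besides the shell and the picture viewer there is one more tool, called after ">>>" as name(argument=value, ...), one argument or row to a line, values as JSON. send_rows: Moves the arm, as the interface text tells. Its arguments: {"type":"object","properties":{"commands":{"type":"string"},"squeeze":{"type":"number"}},"required":["commands"]}

```bash
mkdir -p pics; cat > h.py <<'E'
import numpy as np, cv2
from scipy.spatial.transform import Rotation as Ro
from station import observe, read_camera, sign_off, grip_point_offset
def T():
    s=observe(); M=np.eye(4); M[:3,3]=s["position"]; M[:3,:3]=Ro.from_euler('xyz',s["eef_rot"]).as_matrix(); return M
def cam(n):
    t=T(); r=read_camera(n); r["W"]=r["world_from_camera"] if n!="wrist" else t@r["mount"]; return r
def px2w(r,u,v,z):
    K=np.array(r["intrinsics"]); d=np.linalg.inv(K)@[u,v,1]; d=np.array([d[0],-d[1],-d[2]])
    W=np.array(r["W"]); d=W[:3,:3]@d; o=W[:3,3]; return o+d*(z-o[2])/d[2]
def w2px(r,p):
    W=np.linalg.inv(np.array(r["W"])); q=W[:3,:3]@np.array(p)+W[:3,3]; q=np.array(r["intrinsics"])@[q[0],-q[1],-q[2]]; return q[:2]/q[2]
E
python3 - <<'E'
from h import *
s=observe(); print({k:np.round(v,3) for k,v in s.items()}, grip_point_offset)
for n in("scene","side"):
    r=cam(n); cv2.imwrite(f"pics/{n}0.png",cv2.resize(r["img"],None,fx=1.5625,fy=1.5625,interpolation=cv2.INTER_CUBIC)); print(n,np.round(r["W"],3).tolist(),np.array(r["intrinsics"]).tolist(),[k for k in r])
E
```

```text
{'time_s': np.float64(0.0), 'joint_pos': array([ 1.151,  0.287,  1.578, -0.   ,  1.279, -0.15 ]), 'qvel': array([ 0.001, -0.001,  0.   , -0.   ,  0.   ,  0.001]), 'joint_torque': array([-2.0000e-03, -4.0598e+01, -2.9262e+01, -0.0000e+00,  6.0000e-03,
        0.0000e+00]), 'position': array([0.18 , 0.65 , 0.192]), 'eef_rot': array([-3.139, -0.   ,  2.872]), 'wrist_force': array([-0.019, -0.769,  0.5  ]), 'moment': array([ 0.04 ,  0.026, -0.065]), 'grip_force': np.float64(0.0), 'width': np.float64(0.085)} -0.0187
scene [[-0.735, -0.502, 0.455, 1.038], [0.678, -0.555, 0.483, 0.529], [0.01, 0.663, 0.748, 0.895], [0.0, 0.0, 0.0, 1.0]] [[349.8462177736678, 0.0, 256.18779273413924], [0.0, 349.8462177736678, 190.29062061433734], [0.0, 0.0, 1.0]] ['img', 'intrinsics', 'world_from_camera', 'W']
side [[0.708, 0.367, -0.603, -0.024], [-0.705, 0.342, -0.621, -0.605], [-0.021, 0.865, 0.501, 0.545], [0.0, 0.0, 0.0, 1.0]] [[367.84937466521893, 0.0, 250.23399977308162], [0.0, 367.84937466521893, 194.13729409265068], [0.0, 0.0, 1.0]] ['img', 'intrinsics', 'world_from_camera', 'W']
```

View pics/scene0.png

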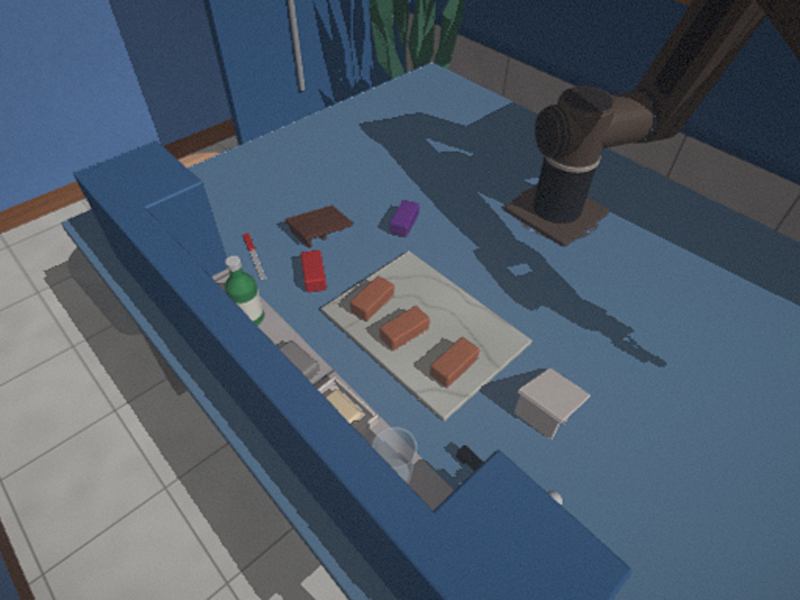

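View pics/side0.png

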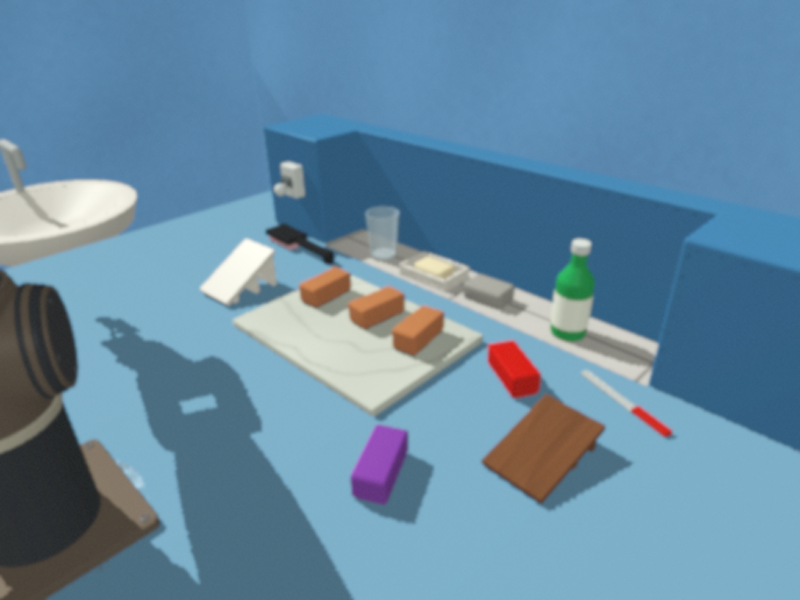

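Scene view (800x600): three terracotta bricks stand on the marble at (372,298), (404,328) and (455,361). Two more bricks, red at (314,270) and purple at (404,218), lie off the slab and are the decoys. The white steep rest is at (552,400) and the dark wooden one at (320,222). I'll make an enlarged crop to confirm this and to get the corners of the rests.

```bash
cat > fit.py <<'E'
from h import *
from scipy.optimize import minimize
def mask(img):
    h=cv2.cvtColor(img,cv2.COLOR_BGR2HSV); 
    return ((h[...,0]>=4)&(h[...,0]<=16)&(h[...,1]>90)&(h[...,2]>70)).astype(np.uint8)
def box(x,y,yaw,z=.015):
    c=np.array([[a*.048,b*.023,d] for a in(-1,1) for b in(-1,1) for d in(0,.04)])
    c=c@Ro.from_euler('z',yaw).as_matrix().T; return c+[x,y,z]
def blobs(r,amin=100):
    n,l,st,ce=cv2.connectedComponentsWithStats(mask(r["img"])); return [(l==i,ce[i],st[i,4]) for i in range(1,n) if st[i,4]>amin]
E
python3 - <<'E'
from fit import *
R={n:cam(n) for n in("scene","side")}
for n in R:
    for m,c,a in blobs(R[n],60): print(n,np.round(c),a,np.round(px2w(R[n],*c,.04),3))
def crop(n,x0,y0,w,h,f):
    return cv2.resize(R[n]["img"][y0:y0+h,x0:x0+w],None,fx=f,fy=f,interpolation=cv2.INTER_CUBIC)
a=np.hstack([crop("scene",320,225,80,60,5),crop("scene",170,120,80,60,5)])
b=np.hstack([crop("side",120,145,80,60,5),crop("side",300,250,100,75,4)])
cv2.imwrite("pics/c1.png",np.vstack([a,b]))
cv2.imwrite("pics/c2.png",np.hstack([crop("scene",195,150,150,120,2.6),crop("side",140,160,180,120,2.2)[:312]]) if 0 else crop("scene",195,150,160,120,5))
E
```

```text
scene [125. 101.] 89 [ 0.589 -0.76   0.04 ]
scene [ 25. 132.] 668 [ 0.968 -0.83   0.04 ]
scene [239. 190.] 406 [ 0.559 -0.063  0.04 ]
scene [259. 209.] 466 [0.564 0.04  0.04 ]
scene [291. 230.] 473 [0.548 0.164 0.04 ]
side [208. 183.] 500 [0.543 0.153 0.04 ]
side [240. 196.] 604 [0.556 0.031 0.04 ]
side [267. 211.] 641 [ 0.552 -0.071  0.04 ]
side [348. 286.] 2629 [ 0.464 -0.361  0.04 ]
```

View pics/c1.png

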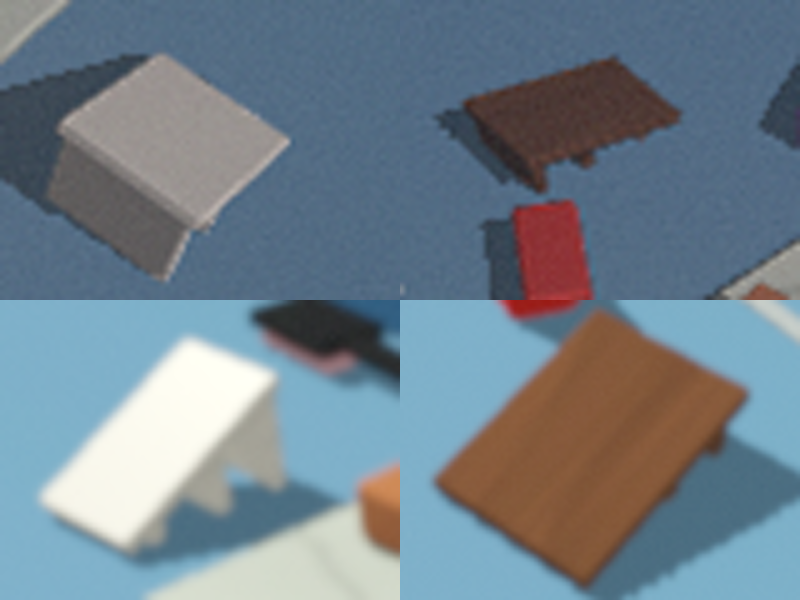

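View pics/c2.png

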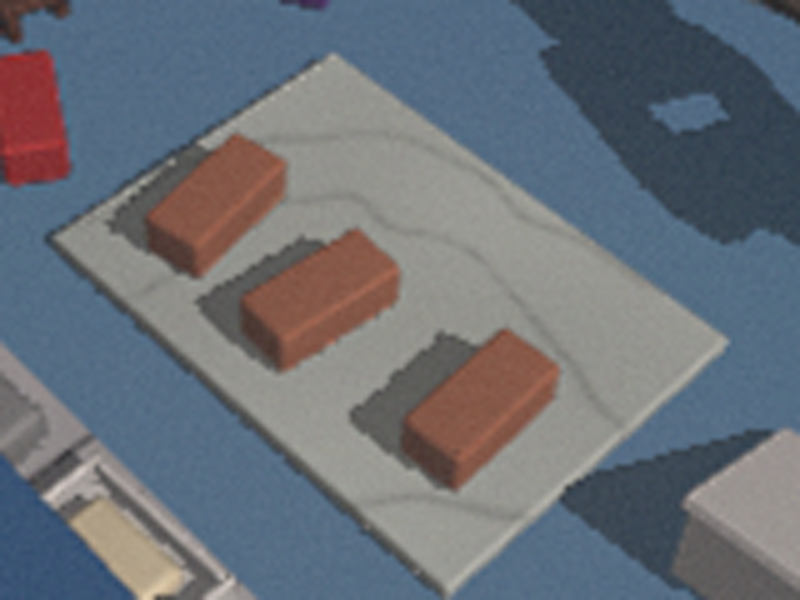

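The crop shows all six things clearly. The three terracotta bricks on the marble fit the description: they are orange-brown, and the decoys are red and purple off the slab. Next I fit poses from the corners I read.

```bash
cat > f2.py <<'E'
from fit import *
from scipy.optimize import least_squares
R={n:cam(n) for n in("scene","side")}
def full(p,x0,y0,f,ox=0,oy=0): return [x0+(p[0]-ox+.5)/f-.5, y0+(p[1]-oy+.5)/f-.5]
def fitp(model,obs,x0):
    # model Nx3, obs list of (cam, idx, px)
    def tr(q): return model@Ro.from_euler('z',q[2]).as_matrix().T+[q[0],q[1],0]
    f=lambda q:np.concatenate([w2px(R[n],tr(q)[i])-p for n,i,p in obs])
    s=least_squares(f,x0); return s.x,np.abs(s.fun).max(),np.round(s.fun,1)
def face(t,h):
    return np.array([[a*.07,b*.045,0] for a,b in((1,1),(1,-1),(-1,1),(-1,-1))])@Ro.from_euler('y',-t).as_matrix().T+[0,0,h]
def rect(lx,ly,h): return np.array([[a*lx/2,b*ly/2,h] for a,b in((1,1),(1,-1),(-1,1),(-1,-1))])
A=lambda p:full(p,320,225,5); B=lambda p:full(p,170,120,5,400); C=lambda p:full(p,120,145,5,0,300); D=lambda p:full(p,300,250,4,400,300); S=lambda p:full(p,195,150,5)
obs=[("scene",i,A(p)) for i,p in enumerate([(195,222),(62,130),(288,140),(160,55)])]+[("side",i,C(p)) for i,p in enumerate([(185,337),(277,377),(40,496),(131,549)])]
print("steep",fitp(face(np.radians(28),.045),obs,[.5,.3,0]))
obs=[("scene",i,B(p)) for i,p in enumerate([(540,161),(467,103),(680,115),(615,58)])]+[("side",i,D(p)) for i,p in enumerate([(600,312),(748,392),(437,482),(587,583)])]
print("shallow",fitp(face(np.radians(12),.027),obs,[.45,-.3,0]))
for nm,l in (("slab",[(447,588),(52,236),(725,340),(333,57)]),):
    print(nm,fitp(rect(.26,.36,.015),[("scene",i,S(p)) for i,p in enumerate(l)],[.52,.05,0]))
for nm,l in (("s1",[(200,243),(150,217),(287,160),(238,135)]),("s2",[(285,335),(243,298),(398,267),(357,230)]),("s3",[(457,450),(405,418),(557,373),(505,330)])):
    q,e,fu=fitp(rect(.096,.046,.055),[("scene",i,S(p)) for i,p in enumerate(l)],[.56,.05,0]); 
    print(nm,q,e, w2px(R["side"],[q[0],q[1],.037]))
E
python3 f2.py
```

```text
steep (array([0.46905358, 0.33598086, 0.08123492]), np.float64(1.5978557549029802), array([ 1.4,  0.2, -0.6, -1.6,  0. , -0. , -0.7, -0.5,  0.6, -0.6,  0.2,
       -1.5,  0.1,  0. , -0.7, -1.5]))
shallow (array([ 0.48351992, -0.35096922, -0.02241471]), np.float64(1.8473007742438199), array([-1.8, -0.7, -1.1, -1.4,  0.5, -1.5, -0.5, -1.3, -1.1, -1.3,  1. ,
       -0.9, -1.8, -0.5,  0.1,  0.5]))
slab (array([0.5162256 , 0.04548117, 0.01601684]), np.float64(1.2403089443354531), array([-0.2,  0.7, -0.5,  0. ,  0.8, -0.2, -0.1, -1.2]))
s1 [ 0.56035514 -0.06192443  0.19848522] 1.2416725159880286 [266.45605173 209.37649006]
s2 [ 0.56462103  0.03955557 -0.06606915] 1.653199529554655 [240.40392963 195.15074923]
s3 [0.55135985 0.16341234 0.036251  ] 2.622726006836558 [208.0060741  182.27668946]
```

```bash
cat > rel.py <<'E'
from h import *
def rel(p,rpy):
    """shift (mm) & rotvec (deg) from measured pose to the target, in tool axes"""
    M=T(); R=M[:3,:3]; d=R.T@(np.array(p)-M[:3,3])*1000
    w=np.degrees((Ro.from_matrix(R).inv()*Ro.from_euler('xyz',rpy)).as_rotvec()); return np.round(d,1),np.round(w,1)
E
python3 - <<'E'
from rel import *
r=cam("scene")
for n,u,v in(("cup",395,475),("soap",345,405),("pumice",298,362),("shampoo",250,325)): print(n,px2w(r,u/1.5625,v/1.5625,.01).round(3))
c=np.array([.5515,.1634]);a=.036
p=c+.070*np.array([np.cos(a),np.sin(a)])
for z in(.12,.028): print(p,rel([*p,z],[np.pi,0,np.pi+a]))
E
```

```text
cup [0.777 0.245 0.01 ]
soap [0.755 0.084 0.01 ]
pumice [ 0.763 -0.052  0.01 ]
shampoo [ 0.782 -0.194  0.01 ]
[0.62145464 0.16591946] (array([-554.8, -349.3,   73.1]), array([ -0. ,  -0. , -17.5]))
[0.62145464 0.16591946] (array([-554.8, -349.2,  165.1]), array([ -0. ,  -0. , -17.5]))
```

>>> send_rows(
  commands="-40 -25 0 0 0 -3 0.3;-80 -50 0 0 0 -6 0.3;-120 -75 0 0 0 -9 0.3;-160 -101 0 0 0 -12 0.3;-200 -126 0 0 0 -15 0.3;-240 -151 0 0 0 -17.5 0.3;-280 -176 0 0 0 -17.5 0.3;-320 -201 0 0 0 -17.5 0.3;-360 -227 0 0 0 -17.5 0.3;-400 -252 0 0 0 -17.5 0.3;-440 -277 0 0 0 -17.5 0.3;-480 -302 20 0 0 -17.5 0.3;-520 -327 40 0 0 -17.5 0.3;-555 -349 70 0 0 -17.5 0.3;-555 -349 100 0 0 -17.5 0.3;-555 -349 130 0 0 -17.5 0.3;-555 -349 150 0 0 -17.5 0.3;-555 -349 160 0 0 -17.5 0.3;-555 -349 164 0 0 -17.5 0.3;-555 -349 164 0 0 -17.5 0.3",
)

```text
time_s: 2.35
position: [0.6221, 0.1664, 0.0298]
eef_rot: [3.142, 0.001, -3.106]
wrist_force: [-0.3, 1.0, 0.5]
width: 0.026
grip_force: 0.0
```

>>> send_rows(
  commands="3 0 0 0 0 0 0.3;6 0 0 0 0 0 0.3;9 0 0 0 0 0 0.3;12 0 0 0 0 0 0.3;16 0 0 0 0 0 0.3;20 0 0 0 0 0 0.3;24 0 0 0 0 0 0.3",
)

```text
time_s: 3.05
position: [0.5973, 0.1654, 0.0293]
eef_rot: [-3.142, -0.0, -3.106]
wrist_force: [-0.5, -0.5, 0.3]
width: 0.0253
grip_force: 0.0
```

>>> send_rows(
  commands="4 0 0 0 0 0 0.3;8 0 0 0 0 0 0.3;12 0 0 0 0 0 0.3;16 0 0 0 0 0 0.3",
)

```text
time_s: 3.45
position: [0.5815, 0.1648, 0.0293]
eef_rot: [3.142, -0.0, -3.106]
wrist_force: [-0.2, 0.3, -0.0]
width: 0.026
grip_force: 0.0
```

>>> send_rows(
  commands="4 0 0 0 0 0 0.3;8 0 0 0 0 0 0.3;12 0 0 0 0 0 0.3;16 0 0 0 0 0 0.3",
)

```text
time_s: 3.85
position: [0.5655, 0.1643, 0.0293]
eef_rot: [-3.142, -0.0, -3.106]
wrist_force: [-0.1, -1.1, -0.8]
width: 0.0256
grip_force: 0.0
```

>>> send_rows(
  commands="4 0 0 0 0 0 0.3;8 0 0 0 0 0 0.3;12 0 0 0 0 0 0.3",
)

```text
time_s: 4.15
position: [0.5535, 0.1639, 0.0293]
eef_rot: [-3.142, 0.0, -3.106]
wrist_force: [-0.7, -0.3, 0.1]
width: 0.0257
grip_force: 0.0
```

```bash
python3 - <<'E'
from fit import *
for i in range(1):
  r=cam("scene")
  for m,c,a in blobs(r,150): print(np.round(c),a,np.round(px2w(r,*c,.04),3))
r=cam("side")
for m,c,a in blobs(r,150): print(np.round(c),a,np.round(px2w(r,*c,.04),3))
print(observe()["wrist_force"])
E
```

```text
[ 25. 132.] 665 [ 0.968 -0.83   0.04 ]
[239. 189.] 330 [ 0.558 -0.065  0.04 ]
[259. 209.] 411 [0.564 0.041 0.04 ]
[289. 233.] 332 [0.561 0.166 0.04 ]
[208. 184.] 479 [0.541 0.152 0.04 ]
[240. 196.] 596 [0.556 0.031 0.04 ]
[267. 211.] 629 [ 0.551 -0.072  0.04 ]
[348. 286.] 2623 [ 0.465 -0.361  0.04 ]
[-0.01759758  0.84144435 -0.5376981 ]
```

```bash
python3 - <<'E'
from h import *
r=cam("side");w=cam("wrist");q=cam("scene")
f=lambda i:cv2.resize(i,(400,300),interpolation=cv2.INTER_CUBIC)
cr=lambda i,x,y:cv2.resize(i[y:y+90,x:x+120],(400,300),interpolation=cv2.INTER_CUBIC)
cv2.imwrite("pics/d.png",np.vstack([np.hstack([f(r["img"]),f(w["img"])]),np.hstack([cr(r["img"],150,130),cr(q["img"],230,170)])]))
print(q["W"][:3,3],w["mount"].round(3).tolist())
E
```

```text
[1.03845677 0.52877594 0.89539108] [[0.001, 0.956, 0.293, 0.074], [1.0, -0.001, 0.0, 0.0], [0.0, 0.293, -0.956, -0.18], [0.0, 0.0, 0.0, 1.0]]
```

View pics/d.png

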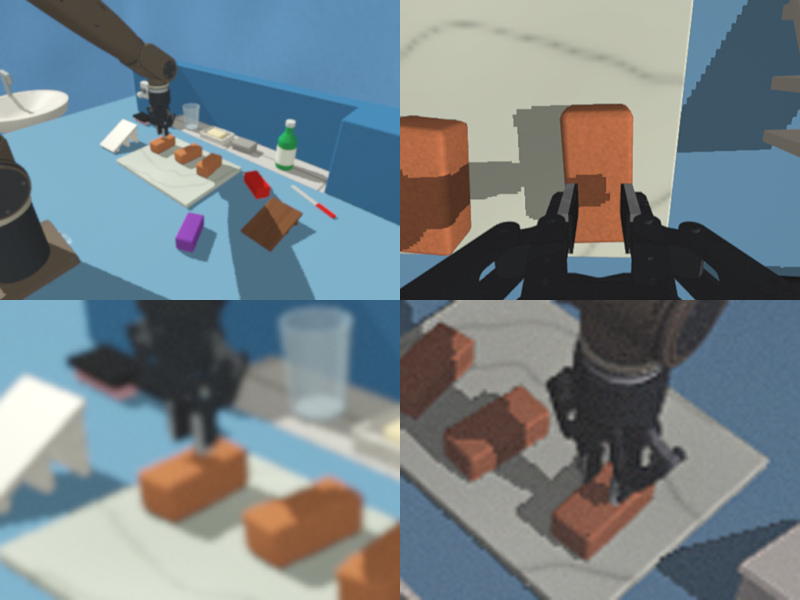

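```bash
python3 - <<'E'
from h import *
r=cam("side");w=cam("wrist");q=cam("scene"); t=T(); print(t.round(3).tolist(), observe()["joint_pos"].round(3),observe()["wrist_force"].round(2))
for dz in(0,-.02,-.04):
  p=(t@[0,0,dz,1])[:3]
  a=w2px(r,p);b=w2px(q,p);c=w2px(w,p); print("crop side",(a-[150,130])*3.333+[0,300],"crop scene",(b-[230,170])*3.333+[400,300],"wrist",c*.78+[400,0])
W=np.array(w["W"])
for u,v in((565,108),(632,108),(568,240),(632,240)): print(px2w(w,(u-400)/.78125,v/.78125,.055).round(3))
E
```

```text
[[-0.999, -0.036, 0.0, 0.554], [-0.036, 0.999, 0.0, 0.164], [-0.0, 0.0, -1.0, 0.029], [0.0, 0.0, 0.0, 1.0]] [ 0.112  0.265  1.929 -0.     0.947 -1.494] [-0.04 -0.24  0.75]
crop side [196.08751671 480.59678124] crop scene [599.1294193  511.26297974] wrist [598.28330397 171.75237197]
crop side [194.30607241 460.53264004] crop scene [600.98808671 498.32328981] wrist [598.24171488 182.93402587]
crop side [192.49102123 440.08998969] crop scene [602.90157289 485.00196191] wrist [598.18992809 196.85743672]
[0.503 0.142 0.055]
[0.502 0.182 0.055]
[0.596 0.144 0.055]
[0.594 0.189 0.055]
```

```bash
python3 - <<'E'
from h import *
w=cam("wrist");q=cam("scene")
cr=lambda i,x,y,s,W:cv2.resize(i[y:y+int(.75*s*800/W*1),x:x+s],None,fx=W/s,fy=W/s,interpolation=cv2.INTER_CUBIC)
a=w["img"][120:320,180:330]; b=q["img"][195:255,260:305]
cv2.imwrite("pics/e.png",np.hstack([cv2.resize(a,(400,533),interpolation=2),cv2.resize(b,(400,533),interpolation=2)]))
E
```

```text
(no output)
```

View pics/e.png

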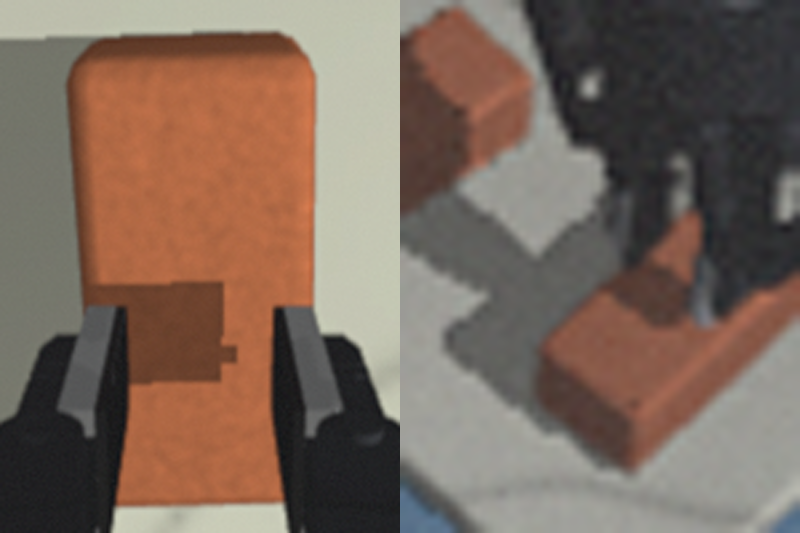

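```bash
python3 - <<'E'
from h import *
w=cam("wrist");t=T();K=w["intrinsics"];print(K[0][0])
for x in(.011,-.011):
  for dz in(0,-.01,-.02,-.03):
    print(x,dz,[((w2px(w,(t@[x,y,dz,1])[:3])-[180,120])/.375).round() for y in(-.013,.013)])
E
```

```text
329.5765187388767
0.011 0 [array([138., 220.]), array([258., 220.])]
0.011 -0.01 [array([135., 236.]), array([261., 236.])]
0.011 -0.02 [array([131., 253.]), array([264., 254.])]
0.011 -0.03 [array([127., 273.]), array([268., 273.])]
-0.011 0 [array([140., 312.]), array([256., 312.])]
-0.011 -0.01 [array([137., 332.]), array([259., 333.])]
-0.011 -0.02 [array([134., 355.]), array([262., 355.])]
-0.011 -0.03 [array([130., 380.]), array([265., 380.])]
```

```bash
python3 - <<'E'
from h import *
w=cam("wrist");q=cam("scene");r=cam("side")
for z in(.03,.04,.05,.055,.06,.07,.08):
  p=px2w(w,283.1,235.5,z); m=px2w(w,180+.375*125,235.5,z); print(z,p.round(3),"scene",w2px(q,p).round(1),"obs 294.3 231.6 | -y tip",m.round(3),"side +y",w2px(r,p).round(1),"side -y",w2px(r,m).round(1),"obs 211.5 176.5")
E
```

```text
0.03 [0.563 0.181 0.03 ] scene [292.  238.6] obs 294.3 231.6 | -y tip [0.564 0.148 0.03 ] side +y [207.4 181.1] side -y [214.9 184.6] obs 211.5 176.5
0.04 [0.558 0.18  0.04 ] scene [293.1 235.6] obs 294.3 231.6 | -y tip [0.559 0.149 0.04 ] side +y [206.1 178.7] side -y [213.3 182. ] obs 211.5 176.5
0.05 [0.554 0.179 0.05 ] scene [294.2 232.5] obs 294.3 231.6 | -y tip [0.555 0.149 0.05 ] side +y [204.9 176.4] side -y [211.6 179.5] obs 211.5 176.5
0.055 [0.551 0.179 0.055] scene [294.8 231. ] obs 294.3 231.6 | -y tip [0.552 0.15  0.055] side +y [204.2 175.2] side -y [210.8 178.2] obs 211.5 176.5
0.06 [0.549 0.178 0.06 ] scene [295.3 229.4] obs 294.3 231.6 | -y tip [0.55 0.15 0.06] side +y [203.6 174. ] side -y [209.9 176.9] obs 211.5 176.5
0.07 [0.544 0.177 0.07 ] scene [296.5 226.3] obs 294.3 231.6 | -y tip [0.545 0.151 0.07 ] side +y [202.3 171.6] side -y [208.2 174.2] obs 211.5 176.5
0.08 [0.54  0.176 0.08 ] scene [297.6 223.1] obs 294.3 231.6 | -y tip [0.541 0.152 0.08 ] side +y [201.  169.1] side -y [206.5 171.5] obs 211.5 176.5
```

```bash
python3 - <<'E'
from h import *
w=cam("wrist"); np.save("w0.npy",w["img"]); print(w["img"][215:245:2,288].tolist())
E
```

```text
[[68, 103, 177], [66, 104, 179], [69, 106, 182], [70, 106, 181], [68, 103, 176], [68, 104, 177], [66, 103, 177], [68, 105, 178], [69, 105, 179], [69, 104, 177], [88, 92, 108], [95, 94, 92], [91, 90, 89], [88, 88, 88], [73, 73, 72]]
```

>>> send_rows(
  commands="0 0 -15 0 0 0 0.3;0 0 -35 0 0 0 0.3;0 0 -40 0 0 0 0.3;0 0 -40 0 0 0 0.3",
)

```text
time_s: 5.3
position: [0.5552, 0.164, 0.0713]
eef_rot: [3.141, 0.004, -3.106]
wrist_force: [0.3, -0.3, -0.1]
width: 0.0256
grip_force: 0.0
```

```bash
python3 - <<'E'
from fit import *
w=cam("wrist"); np.save("w1.npy",w["img"]); print(w["img"][175:245:4,288].tolist())
r=cam("side")
for m,c,a in blobs(r,150): print(np.round(c),a,np.round(px2w(r,*c,.04),3))
print(observe()["wrist_force"])
E
```

```text
[[74, 114, 195], [73, 111, 189], [71, 105, 182], [70, 107, 182], [74, 111, 190], [72, 108, 187], [79, 112, 181], [79, 113, 185], [80, 112, 185], [82, 118, 194], [83, 118, 193], [80, 113, 186], [80, 115, 188], [82, 116, 190], [81, 116, 188], [90, 96, 114], [91, 90, 90], [73, 72, 73]]
[208. 184.] 500 [0.543 0.153 0.04 ]
[240. 196.] 598 [0.556 0.031 0.04 ]
[267. 211.] 630 [ 0.551 -0.072  0.04 ]
[348. 286.] 2619 [ 0.464 -0.361  0.04 ]
[-0.32358535 -0.3589128  -0.27144268]
```

The fingertips actually passed just over the stone: at this opening they end about 25 mm behind the TCP. I'll back off and go deeper in small steps, watching the force.

>>> send_rows(
  commands="-35 0 0 0 0 0 0.3;-67 0 0 0 0 0 0.3;-67 0 15 0 0 0 0.3;-67 0 35 0 0 0 0.3;-67 0 43 0 0 0 0.3;-67 0 46 0 0 0 0.3;-67 0 48 0 0 0 0.3",
)

```text
time_s: 6.1
position: [0.6201, 0.1662, 0.0207]
eef_rot: [-3.142, -0.001, -3.106]
wrist_force: [0.3, 0.9, 1.3]
width: 0.0256
grip_force: 0.0
```

>>> send_rows(
  commands="0 0 1 0 0 0 0.3;0 0 2 0 0 0 0.3;0 0 3 0 0 0 0.3;0 0 4 0 0 0 0.3",
)

```text
time_s: 6.5
position: [0.6211, 0.1663, 0.0179]
eef_rot: [3.142, 0.001, -3.106]
wrist_force: [-0.4, -0.0, -0.5]
width: 0.0257
grip_force: 0.0
```

>>> send_rows(
  commands="0 0 1 0 0 0 0.3;0 0 2 0 0 0 0.3;0 0 3 0 0 0 0.3",
)

```text
time_s: 6.8
position: [0.6208, 0.1662, 0.0142]
eef_rot: [-3.142, -0.0, -3.106]
wrist_force: [-0.1, -0.7, 0.2]
width: 0.0254
grip_force: 0.0
```

>>> send_rows(
  commands="0 0 1 0 0 0 0.3;0 0 2 0 0 0 0.3;0 0 3 0 0 0 0.3;0 0 3.5 0 0 0 0.3",
)

```text
time_s: 7.2
position: [0.6207, 0.1662, 0.0107]
eef_rot: [-3.142, -0.0, -3.106]
wrist_force: [-0.2, 0.2, -0.8]
width: 0.026
grip_force: 0.0
```

>>> send_rows(
  commands="3 0 0 0 0 0 0.3;6 0 0 0 0 0 0.3;9 0 0 0 0 0 0.3;12 0 0 0 0 0 0.3;16 0 0 0 0 0 0.3;20 0 0 0 0 0 0.3;24 0 0 0 0 0 0.3",
)

```text
time_s: 7.9
position: [0.5969, 0.1654, 0.011]
eef_rot: [3.141, 0.001, -3.106]
wrist_force: [3.0, -0.4, -1.9]
width: 0.0256
grip_force: 1.2
```

>>> send_rows(
  commands="4 0 0 0 0 0 0.3;8 0 0 0 0 0 0.3;12 0 0 0 0 0 0.3",
)

```text
time_s: 8.2
position: [0.5846, 0.165, 0.0109]
eef_rot: [3.141, 0.001, -3.106]
wrist_force: [3.3, -0.2, -0.6]
width: 0.0254
grip_force: 1.3
```

>>> send_rows(
  commands="4 0 0 0 0 0 0.3;8 0 0 0 0 0 0.3;12 0 0 0 0 0 0.3;16 0 0 0 0 0 0.3;20 0 0 0 0 0 0.3",
)

```text
time_s: 8.7
position: [0.5646, 0.1642, 0.0109]
eef_rot: [3.142, 0.0, -3.106]
wrist_force: [2.2, 0.3, 0.2]
width: 0.0257
grip_force: 1.4
```

>>> send_rows(
  commands="4 0 0 0 0 0 0.3;8 0 0 0 0 0 0.3;12 0 0 0 0 0 0.3;16 0 0 0 0 0 0.3;18 0 0 0 0 0 0.3",
)

```text
time_s: 9.2
position: [0.5465, 0.1636, 0.0109]
eef_rot: [-3.142, 0.0, -3.106]
wrist_force: [3.0, 0.8, -0.8]
width: 0.0259
grip_force: 1.4
```

```bash
python3 - <<'E'
from fit import *
from rel import *
r=cam("side")
for m,c,a in blobs(r,150): print(np.round(c),a,np.round(px2w(r,*c,.04),3))
c=np.array([.5646,.0396]);a=-.066
p=c+.068*np.array([np.cos(a),np.sin(a)])
print(p,rel([*p,.0105],[np.pi,0,np.pi+a]))
E
```

```text
[190. 191.] 575 [0.48  0.154 0.04 ]
[240. 197.] 587 [0.556 0.03  0.04 ]
[267. 211.] 624 [ 0.551 -0.072  0.04 ]
[348. 286.] 2626 [ 0.464 -0.361  0.04 ]
[0.63245195 0.03511526] (array([ -81.5, -131.5,    0.4]), array([-0. , -0. ,  5.8]))
```

>>> send_rows(
  commands="-10 0 0 0 0 0 0.3;-30 0 -25 0 0 0 0.3;-60 -20 -60 0 0 3 0.3;-82 -60 -60 0 0 6 0.3;-82 -100 -60 0 0 6 0.3;-82 -131 -50 0 0 6 0.3;-82 -131 -25 0 0 6 0.3;-82 -131 -10 0 0 6 0.3;-82 -131 -3 0 0 6 0.3;-82 -131 0 0 0 6 0.3;-82 -131 0 0 0 6 0.3",
)

```text
time_s: 10.35
position: [0.6333, 0.0364, 0.0106]
eef_rot: [3.142, -0.001, 3.074]
wrist_force: [-0.6, 0.2, 1.1]
width: 0.0255
grip_force: 0.0
```

>>> send_rows(
  commands="4 0 0 0 0 0 0.3;8 0 0 0 0 0 0.3;12 0 0 0 0 0 0.3;16 0 0 0 0 0 0.3;20 0 0 0 0 0 0.3;24 0 0 0 0 0 0.3",
)

```text
time_s: 10.95
position: [0.6097, 0.0372, 0.0114]
eef_rot: [-3.142, 0.001, 3.073]
wrist_force: [1.4, 0.2, 1.4]
width: 0.0255
grip_force: 0.7
```

>>> send_rows(
  commands="4 0 0 0 0 0 0.3;8 0 0 0 0 0 0.3;12 0 0 0 0 0 0.3",
)

```text
time_s: 11.25
position: [0.5972, 0.0381, 0.0108]
eef_rot: [3.142, 0.0, 3.072]
wrist_force: [2.0, 0.8, 0.9]
width: 0.0254
grip_force: 0.7
```

>>> send_rows(
  commands="4 0 0 0 0 0 0.3;8 0 0 0 0 0 0.3;12 0 0 0 0 0 0.3",
)

```text
time_s: 11.55
position: [0.5853, 0.0389, 0.0108]
eef_rot: [-3.142, 0.0, 3.073]
wrist_force: [1.8, -0.4, 0.7]
width: 0.0256
grip_force: 0.7
```

>>> send_rows(
  commands="4 0 0 0 0 0 0.3;8 0 0 0 0 0 0.3;12 0 0 0 0 0 0.3",
)

```text
time_s: 11.85
position: [0.5733, 0.0398, 0.0108]
eef_rot: [-3.142, 0.0, 3.073]
wrist_force: [1.3, 1.4, 1.1]
width: 0.0255
grip_force: 0.7
```

>>> send_rows(
  commands="4 0 0 0 0 0 0.3;8 0 0 0 0 0 0.3;12 0 0 0 0 0 0.3",
)

```text
time_s: 12.15
position: [0.5613, 0.0406, 0.0108]
eef_rot: [-3.142, -0.0, 3.073]
wrist_force: [1.0, 1.1, 0.9]
width: 0.0253
grip_force: 0.7
```

```bash
python3 - <<'E'
from fit import *
from rel import *
r=cam("side")
for m,c,a in blobs(r,150): print(np.round(c),a,np.round(px2w(r,*c,.04),3))
c=np.array([.5604,-.0619]);a=.198
p=c+.068*np.array([np.cos(a),np.sin(a)])
print(p,rel([*p,.0105],[np.pi,0,np.pi+a]))
E
```

```text
[190. 191.] 571 [0.48  0.153 0.04 ]
[222. 204.] 669 [0.496 0.036 0.04 ]
[267. 211.] 627 [ 0.551 -0.072  0.04 ]
[348. 286.] 2612 [ 0.464 -0.362  0.04 ]
[ 0.62707141 -0.0485238 ] (array([-72.7, -84.5,  -0.1]), array([  0. ,  -0.1, -15.3]))
```

>>> send_rows(
  commands="-10 0 0 0 0 0 0.3;-30 0 -25 0 0 0 0.3;-55 -20 -60 0 0 -5 0.3;-73 -55 -60 0 0 -12 0.3;-73 -85 -55 0 0 -15 0.3;-73 -85 -25 0 0 -15 0.3;-73 -85 -10 0 0 -15 0.3;-73 -85 -3 0 0 -15 0.3;-73 -85 0 0 0 -15 0.3;-73 -85 0 0 0 -15 0.3",
)

```text
time_s: 13.2
position: [0.6286, -0.0486, 0.0107]
eef_rot: [3.141, -0.0, -2.948]
wrist_force: [0.6, 0.2, 0.8]
width: 0.0257
grip_force: 0.0
```

>>> send_rows(
  commands="4 0 0 0 0 0 0.3;8 0 0 0 0 0 0.3;12 0 0 0 0 0 0.3;16 0 0 0 0 0 0.3;20 0 0 0 0 0 0.3;24 0 0 0 0 0 0.3",
)

```text
time_s: 13.8
position: [0.6057, -0.0541, 0.0117]
eef_rot: [-3.141, 0.002, -2.949]
wrist_force: [3.3, 1.2, 1.6]
width: 0.0256
grip_force: 1.2
```

>>> send_rows(
  commands="4 0 0 0 0 0 0.3;8 0 0 0 0 0 0.3;12 0 0 0 0 0 0.3",
)

```text
time_s: 14.1
position: [0.5933, -0.0563, 0.0111]
eef_rot: [-3.141, 0.001, -2.949]
wrist_force: [1.8, -0.0, 2.3]
width: 0.0252
grip_force: 1.2
```

>>> send_rows(
  commands="4 0 0 0 0 0 0.3;8 0 0 0 0 0 0.3;12 0 0 0 0 0 0.3",
)

```text
time_s: 14.4
position: [0.5812, -0.0585, 0.0108]
eef_rot: [-3.142, 0.0, -2.949]
wrist_force: [2.0, 0.6, 1.8]
width: 0.0255
grip_force: 1.3
```

>>> send_rows(
  commands="4 0 0 0 0 0 0.3;8 0 0 0 0 0 0.3;12 0 0 0 0 0 0.3",
)

```text
time_s: 14.7
position: [0.5694, -0.0608, 0.0108]
eef_rot: [3.142, -0.0, -2.949]
wrist_force: [2.4, 0.7, 2.8]
width: 0.0254
grip_force: 1.3
```

>>> send_rows(
  commands="4 0 0 0 0 0 0.3;8 0 0 0 0 0 0.3;10 0 0 0 0 0 0.3",
)

```text
time_s: 15.0
position: [0.5593, -0.0627, 0.0107]
eef_rot: [3.141, -0.001, -2.949]
wrist_force: [2.0, 0.9, 1.0]
width: 0.0257
grip_force: 1.2
```

>>> send_rows(
  commands="-10 0 0 0 0 0 0.3;-40 0 -30 0 0 0 0.3;-70 0 -80 0 0 0 0.8;-70 0 -120 0 0 0 0.8;-70 0 -150 0 0 0 0.8;-70 0 -150 0 0 0 0.8",
)

```text
time_s: 15.6
position: [0.632, -0.0497, 0.1668]
eef_rot: [-3.138, 0.008, -2.948]
wrist_force: [1.0, 0.3, 0.5]
width: 0.0681
grip_force: 0.0
```

```bash
python3 - <<'E'
from fit import *
R={n:cam(n) for n in("scene","side","wrist")}
for n in R:
    for m,c,a in blobs(R[n],150): print(n,np.round(c),a,np.round(px2w(R[n],*c,.04),3))
def crop(n,x0,y0,w,h,f):
    return cv2.resize(R[n]["img"][y0:y0+h,x0:x0+w],None,fx=f,fy=f,interpolation=cv2.INTER_CUBIC)
cv2.imwrite("pics/f.png",np.vstack([crop("scene",210,140,160,60,5),crop("scene",210,200,160,60,5)]))
cv2.imwrite("pics/g.png",crop("side",155,150,160,120,5))
E
```

```text
scene [ 25. 132.] 666 [ 0.968 -0.83   0.04 ]
scene [249. 179.] 381 [ 0.502 -0.075  0.04 ]
scene [275. 199.] 432 [0.5   0.044 0.04 ]
scene [306. 219.] 438 [0.484 0.163 0.04 ]
side [190. 191.] 573 [0.48  0.153 0.04 ]
side [222. 205.] 664 [0.494 0.036 0.04 ]
side [254. 222.] 730 [ 0.493 -0.083  0.04 ]
side [348. 286.] 2629 [ 0.464 -0.361  0.04 ]
wrist [252.  39.] 4517 [ 0.517 -0.073  0.04 ]
wrist [390.  52.] 6954 [0.504 0.043 0.04 ]
wrist [498.  75.] 2454 [0.504 0.141 0.04 ]
```

View pics/g.png

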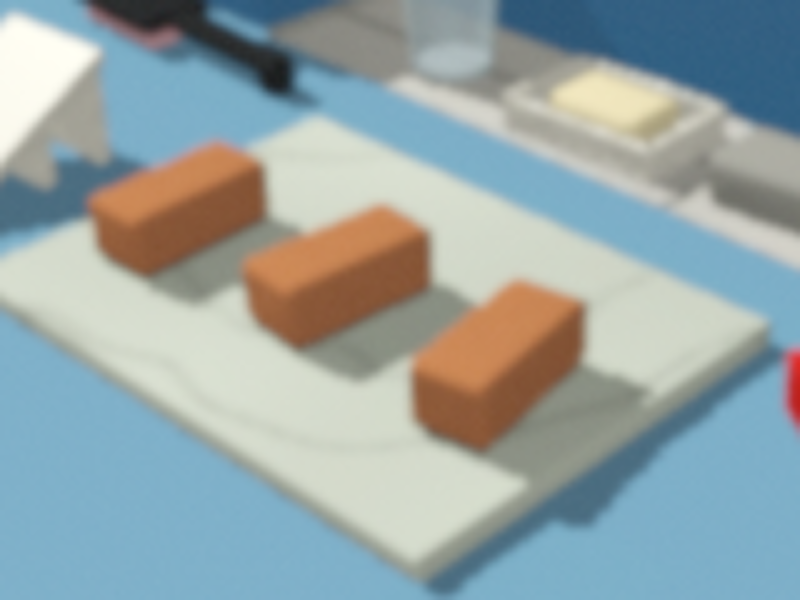

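The readings aren't clear-cut. The left stone (y 0.16) drags at about 3 N. The middle and right ones read 1.5 and 2.2 N, with some vertical load mixed in. I'll repeat those two with the fingers slightly higher and take more samples.

>>> send_rows(
  commands="15 0 20 0 0 0 0.3;35 0 60 0 0 0 0.3;50 0 100 0 0 0 0.3;58 0 130 0 0 0 0.3;60 0 143 0 0 0 0.3;60 0 148 0 0 0 0.3;60 0 148 0 0 0 0.3;60 0 148 0 0 0 0.3",
)

```text
time_s: 16.55
position: [0.5715, -0.0611, 0.0144]
eef_rot: [-3.14, 0.003, -2.949]
wrist_force: [-0.8, 0.6, 0.0]
width: 0.0255
grip_force: 0.0
```

>>> send_rows(
  commands="2 0 0 0 0 0 0.3",
)

```text
time_s: 16.65
position: [0.5697, -0.0615, 0.0148]
eef_rot: [-3.14, 0.003, -2.949]
wrist_force: [0.4, 0.2, 0.8]
width: 0.0259
grip_force: 0.0
```

>>> send_rows(
  commands="2 0 0 0 0 0 0.3",
)

```text
time_s: 16.75
position: [0.5669, -0.0618, 0.0143]
eef_rot: [-3.14, 0.002, -2.949]
wrist_force: [-0.3, 0.6, -0.6]
width: 0.0259
grip_force: 0.0
```

>>> send_rows(
  commands="3 0 0 0 0 0 0.3;6 0 0 0 0 0 0.3;9 0 0 0 0 0 0.3;12 0 0 0 0 0 0.3;15 0 0 0 0 0 0.3;18 0 0 0 0 0 0.3",
)

```text
time_s: 17.35
position: [0.5483, -0.0651, 0.0131]
eef_rot: [-3.141, 0.001, -2.949]
wrist_force: [1.7, 0.0, 0.7]
width: 0.0255
grip_force: 0.9
```

>>> send_rows(
  commands="2 0 0 0 0 0 0.3",
)

```text
time_s: 17.45
position: [0.5463, -0.0655, 0.0131]
eef_rot: [-3.141, 0.001, -2.949]
wrist_force: [2.3, 0.2, -0.3]
width: 0.026
grip_force: 1.0
```

>>> send_rows(
  commands="2 0 0 0 0 0 0.3",
)

```text
time_s: 17.55
position: [0.5444, -0.0659, 0.0131]
eef_rot: [-3.141, 0.001, -2.949]
wrist_force: [1.6, -0.4, 0.4]
width: 0.0257
grip_force: 1.0
```

>>> send_rows(
  commands="2 0 0 0 0 0 0.3",
)

```text
time_s: 17.65
position: [0.5424, -0.0662, 0.0131]
eef_rot: [-3.141, 0.001, -2.949]
wrist_force: [1.6, 1.0, 2.1]
width: 0.0255
grip_force: 1.1
```

>>> send_rows(
  commands="2 0 0 0 0 0 0.3",
)

```text
time_s: 17.75
position: [0.5405, -0.0666, 0.0131]
eef_rot: [-3.141, 0.001, -2.949]
wrist_force: [1.5, 0.3, 1.9]
width: 0.0254
grip_force: 1.1
```

>>> send_rows(
  commands="2 0 0 0 0 0 0.3",
)

```text
time_s: 17.85
position: [0.5385, -0.067, 0.0131]
eef_rot: [-3.141, 0.001, -2.949]
wrist_force: [2.9, 0.9, 1.1]
width: 0.0257
grip_force: 1.2
```

```bash
python3 - <<'E'
from fit import *
from rel import *
print(observe()["wrist_force"],observe()["grip_force"])
r=cam("side"); print(observe()["wrist_force"],observe()["grip_force"])
for m,c,a in blobs(r,150): print(np.round(c),a,np.round(px2w(r,*c,.04),3))
print(rel([.568,.040,.018],[np.pi,0,3.075]))
E
```

```text
[2.87777222 0.92372022 1.13952205] 1.1730424559209496
[1.39302588 1.12995935 1.81649262] 0.9871892334194854
[190. 191.] 571 [0.48  0.153 0.04 ]
[222. 205.] 662 [0.494 0.036 0.04 ]
[249. 226.] 766 [ 0.474 -0.086  0.04 ]
[348. 286.] 2614 [ 0.464 -0.362  0.04 ]
(array([-49.9,  99.3,  -5.1]), array([-0. ,  0. , 14.9]))
```

>>> send_rows(
  commands="-15 0 0 0 0 0 0.3;-40 10 -40 0 0 3 0.3;-57 40 -65 0 0 8 0.3;-57 75 -65 0 0 15 0.3;-57 99 -55 0 0 15 0.3;-57 99 -30 0 0 15 0.3;-57 99 -12 0 0 15 0.3;-57 99 -5 0 0 15 0.3;-57 99 -3 0 0 15 0.3;-57 99 -3 0 0 15 0.3;-57 99 -3 0 0 15 0.3;-57 99 -3 0 0 15 0.3",
)

```text
time_s: 19.1
position: [0.5761, 0.0409, 0.0169]
eef_rot: [-3.142, 0.002, 3.072]
wrist_force: [-0.6, 0.7, 0.4]
width: 0.0258
grip_force: 0.0
```

>>> send_rows(
  commands="3 0 0 0 0 0 0.3;6 0 0 0 0 0 0.3;9 0 0 0 0 0 0.3;12 0 0 0 0 0 0.3;15 0 0 0 0 0 0.3;18 0 0 0 0 0 0.3;20 0 0 0 0 0 0.3",
)

```text
time_s: 19.8
position: [0.5556, 0.0426, 0.0161]
eef_rot: [-3.142, 0.001, 3.073]
wrist_force: [0.9, -0.2, 1.1]
width: 0.0254
grip_force: 0.5
```

>>> send_rows(
  commands="2 0 0 0 0 0 0.3",
)

```text
time_s: 19.9
position: [0.5537, 0.0427, 0.0162]
eef_rot: [-3.142, 0.001, 3.073]
wrist_force: [0.8, 0.3, 0.0]
width: 0.0254
grip_force: 0.5
```

>>> send_rows(
  commands="2 0 0 0 0 0 0.3",
)

```text
time_s: 20.0
position: [0.5516, 0.0428, 0.0161]
eef_rot: [-3.142, 0.001, 3.073]
wrist_force: [1.0, -0.9, 0.7]
width: 0.0254
grip_force: 0.6
```

>>> send_rows(
  commands="2 0 0 0 0 0 0.3",
)

```text
time_s: 20.1
position: [0.5496, 0.043, 0.0161]
eef_rot: [-3.142, 0.001, 3.072]
wrist_force: [1.9, -0.2, 0.5]
width: 0.0257
grip_force: 0.7
```

>>> send_rows(
  commands="2 0 0 0 0 0 0.3",
)

```text
time_s: 20.2
position: [0.5475, 0.0431, 0.0161]
eef_rot: [-3.142, 0.001, 3.073]
wrist_force: [0.2, 0.5, 0.9]
width: 0.0253
grip_force: 0.8
```

>>> send_rows(
  commands="2 0 0 0 0 0 0.3",
)

```text
time_s: 20.3
position: [0.5455, 0.0432, 0.016]
eef_rot: [-3.142, 0.001, 3.072]
wrist_force: [1.6, -1.1, 1.3]
width: 0.0262
grip_force: 0.8
```

>>> send_rows(
  commands="2 0 0 0 0 0 0.3",
)

```text
time_s: 20.4
position: [0.5434, 0.0434, 0.016]
eef_rot: [-3.142, 0.0, 3.073]
wrist_force: [1.4, 0.2, 1.0]
width: 0.0255
grip_force: 0.9
```

```bash
python3 - <<'E'
from fit import *
from rel import *
print(observe()["wrist_force"],observe()["grip_force"])
r=cam("side"); print(observe()["wrist_force"],observe()["grip_force"])
for m,c,a in blobs(r,150): print(np.round(c),a,np.round(px2w(r,*c,.04),3))
print(rel([.555,.164,.015],[np.pi,0,-3.106]))
E
```

```text
[1.35965252 0.17191895 0.95306669] 0.909877703525126
[0.64039177 0.53919227 1.86695896] 1.1486911866813898
[190. 191.] 572 [0.48  0.153 0.04 ]
[217. 207.] 685 [0.48  0.037 0.04 ]
[249. 226.] 777 [ 0.475 -0.086  0.04 ]
[348. 286.] 2615 [ 0.465 -0.362  0.04 ]
(array([ -3.6, 121.1,   0.9]), array([-0., -0., -6.]))
```

The order is consistent: left stone coarse (about 2.9 N), right half-worn (about 1.9 N), middle smooth (about 1 N, part of it vertical rubbing). I'll lift clear, open the fingers and get accurate poses.

>>> send_rows(
  commands="-10 0 -5 0 0 0 0.3;-30 0 -50 0 0 0 0.6;-50 0 -100 0 0 0 1;-70 0 -145 0 0 0 1;-90 0 -160 0 0 0 1;-90 0 -160 0 0 0 1",
)

```text
time_s: 21.05
position: [0.6375, 0.0366, 0.1809]
eef_rot: [-3.141, 0.009, 3.072]
wrist_force: [0.1, 0.0, 0.4]
width: 0.0853
grip_force: 0.0
```

```bash
cat > iou.py <<'E'
from fit import *
def sil(r,pts,f=4):
    m=np.zeros((384*f,512*f),np.uint8); p=np.array([w2px(r,x) for x in pts]); h=cv2.convexHull(np.round((p+.5)*f-.5).astype(np.int32)); cv2.fillConvexPoly(m,h,1); return m
def fitstones(guesses,cams=("scene","side")):
    R={n:cam(n) for n in cams}; out=[]
    for g in guesses:
        ms={}
        for n in R:
            c=w2px(R[n],[g[0],g[1],.037]); bl=blobs(R[n],150); b=min(bl,key=lambda b:np.hypot(*(b[1]-c))); ms[n]=cv2.resize(b[0].astype(np.uint8),None,fx=4,fy=4,interpolation=cv2.INTER_NEAREST)
        def cost(q):
            s=0
            for n in R:
                a=sil(R[n],box(*q)); s+=1-(a&ms[n]).sum()/max(1,(a|ms[n]).sum())
            return s
        o=minimize(cost,g,method="Nelder-Mead",options=dict(initial_simplex=np.array(g)+np.array([[0,0,0],[.006,0,0],[0,.006,0],[0,0,.1]]),xatol=2e-4,fatol=1e-4))
        per=[minimize(lambda q:1-(lambda a:(a&ms[n]).sum()/max(1,(a|ms[n]).sum()))(sil(R[n],box(*q))),o.x,method="Nelder-Mead",options=dict(initial_simplex=o.x+np.array([[0,0,0],[.004,0,0],[0,.004,0],[0,0,.06]]))).x.round(3) for n in R]
        out.append((o.x.round(4),round(o.fun,3),per))
    return out
E
python3 - <<'E'
from iou import *
for o in fitstones([[.491,.16,.03],[.486,-.076,.2],[.487,.045,-.06]]): print(o)
print(T().round(3).tolist())
E
```

```text
(array([0.4833, 0.1613, 0.1536]), np.float64(0.503), [array([0.483, 0.161, 0.154]), array([0.486, 0.162, 0.182])])
(array([ 0.4829, -0.0794,  0.3459]), np.float64(1.176), [array([ 0.483, -0.079,  0.346]), array([ 0.483, -0.079,  0.347])])
(array([0.4865, 0.0425, 0.0479]), np.float64(0.462), [array([0.485, 0.042, 0.067]), array([0.488, 0.044, 0.075])])
[[-0.998, 0.069, -0.003, 0.632], [0.069, 0.998, 0.0, 0.037], [0.003, 0.0, -1.0, 0.175], [0.0, 0.0, 0.0, 1.0]]
```

```bash
python3 - <<'E'
from h import *
R={n:cam(n) for n in("scene","side")}
cr=lambda n,x,y:cv2.resize(R[n]["img"][y:y+50,x:x+133],None,fx=6,fy=6,interpolation=cv2.INTER_CUBIC)
cv2.imwrite("pics/i.png",np.vstack([cr("side",150,175),cr("side",150,200)][0:1]+[cr("scene",215,185)]) if 0 else np.vstack([cv2.resize(R["side"]["img"][170:248,160:293],None,fx=6,fy=6,interpolation=2)[:468],cv2.resize(R["scene"]["img"][160:182,215:348],None,fx=6,fy=6,interpolation=2)]))
cv2.imwrite("pics/j.png",cv2.resize(R["side"]["img"][165:255,160:280],None,fx=6.6667,fy=6.6667,interpolation=2))
E
```

```text
(no output)
```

View pics/j.png

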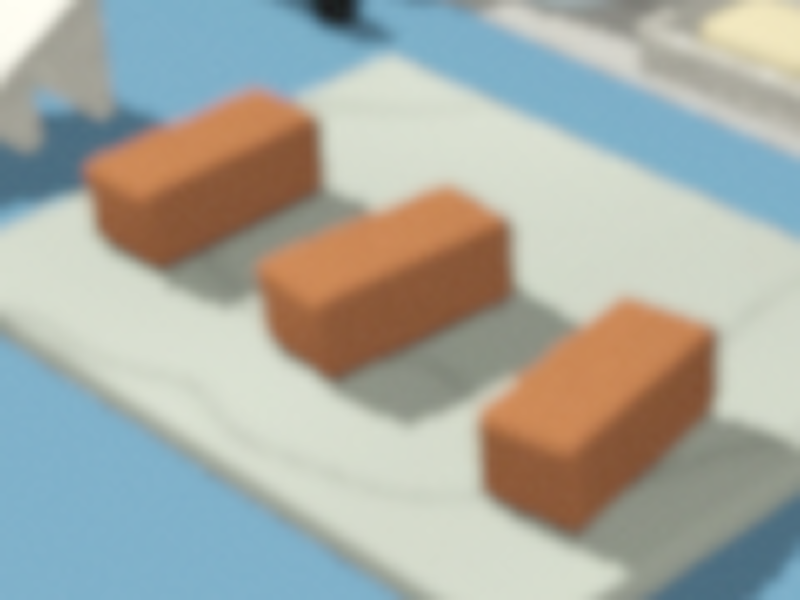

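The side crop shows the three stones lined up along the slab. Left stone top corners: (88,170), (155,203), (318,118), (255,88). Right stone: (483,418), (577,452), (713,332), (625,298).

```bash
cat > k.py <<'E'
from rel import *
from scipy.optimize import least_squares
r=cam("side"); F=6.66667
mod=np.array([[-1,1,1],[-1,-1,1],[1,-1,1],[1,1,1],[-1,-1,0]])*[.048,.023,.04]+[0,0,.015]
for n,l,g in (("L",[(88,170),(155,203),(318,118),(255,88),(160,266)],[.49,.16,0]),("M",[(262,270),(328,310),(510,222),(445,187),(335,380)],[.49,.04,0]),("Rt",[(483,418),(577,452),(713,332),(625,298),(578,533)],[.49,-.08,.1])):
    px=[((u+.5)/F-.5+160,(v+.5)/F-.5+165) for u,v in l]
    f=lambda q:np.concatenate([w2px(r,p)-o for p,o in zip(mod@Ro.from_euler('z',q[2]).as_matrix().T+[q[0],q[1],0],px)])
    s=least_squares(f,g); q=s.x; print(n,q.round(4),abs(s.fun).max().round(2))
    if n!="M": 
        for z in(.12,.004): print(rel([q[0],q[1],z],[np.pi,0,np.pi+q[2]]))
E
python3 k.py
```

```text
L [0.4863 0.159  0.0737] 2.75
(array([152.1, 111.2,  53.6]), array([ 0. , -0.3, -8.2]))
(array([151.4, 111.2, 169.6]), array([ 0. , -0.3, -8.2]))
M [ 0.4849  0.0395 -0.0257] 2.8
Rt [ 0.4795 -0.0829  0.2021] 2.39
(array([ 142.2, -130.6,   53.5]), array([  0.1,  -0.3, -15.5]))
(array([ 141.5, -130.6,  169.5]), array([  0.1,  -0.3, -15.5]))
```

>>> send_rows(
  commands="38 28 10 0 0 -2 1;76 56 20 0 0 -4 1;114 84 35 0 0 -6 1;148 111 50 0 0 -7 1;148 111 53 0 0 -7 1;148 111 53 0 0 -7 1",
)

```text
time_s: 21.9
position: [0.4906, 0.1585, 0.1207]
eef_rot: [-3.141, -0.004, -3.087]
wrist_force: [0.6, -0.2, 0.5]
width: 0.0858
grip_force: 0.0
```

```bash
python3 - <<'E'
from h import *
w=cam("wrist"); cv2.imwrite("pics/l.png",w["img"]); print(T().round(4).tolist())
for x in(.0,):
  for y in(-.0425,0,.0425): print(y,w2px(w,(T()@[x,y,-.019,1])[:3]).round())
E
```

```text
[[-0.9986, -0.0536, -0.0015, 0.4924], [-0.0536, 0.9986, -0.0005, 0.158], [0.0015, -0.0004, -1.0, 0.1219], [0.0, 0.0, 0.0, 1.0]]
-0.0425 [173. 237.]
0 [253. 238.]
0.0425 [333. 238.]
```

View pics/l.png

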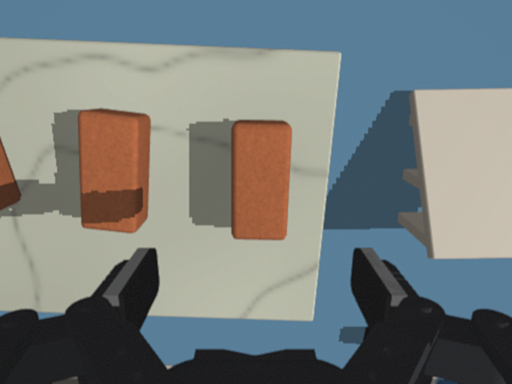

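Wrist view: the left stone is centred at about (262,180), nearly aligned with the tool, and the steep rest is at right (465,175). I'll turn that into a correction.

```bash
python3 - <<'E'
from rel import *
w=cam("wrist")
P=np.array([px2w(w,u,v,.055) for u,v in((233,121),(291,121),(287,239),(235,239))])
print(P.round(4).tolist()); c=P.mean(0); a=(P[2]+P[3]-P[0]-P[1]); print(c.round(4),np.arctan2(a[1],a[0]),np.hypot(*a[:2])/2)
q=[px2w(w,u,v,.045) for u,v in ((412,90),(433,257))]; print("steep edge",np.round(q,3).tolist())
print(T()[:3,3],rel([c[0],c[1],-.005],[np.pi,0,np.pi+.05]))
E
```

```text
[[0.4419, 0.1395, 0.055], [0.4396, 0.1822, 0.055], [0.5348, 0.1872, 0.055], [0.5371, 0.1445, 0.055]]
[0.4884 0.1634 0.055 ] 0.05241394906236692 0.09534498442166522
steep edge [[0.413, 0.272, 0.045], [0.55, 0.317, 0.045]]
[0.49346816 0.15768693 0.12273253] (array([  4.8,   6. , 127.7]), array([-0. , -0. ,  0.2]))
```

>>> send_rows(
  commands="5 6 30 0 0 0 1;5 6 65 0 0 0 1;5 6 95 0 0 0 1;5 6 112 0 0 0 1;5 6 120 0 0 0 1;5 6 124 0 0 0 1;5 6 126 0 0 0 1;5 6 126 0 0 0 1",
)

```text
time_s: 22.8
position: [0.4889, 0.1638, -0.0023]
eef_rot: [3.141, 0.002, -3.089]
wrist_force: [0.3, 0.9, 0.5]
width: 0.0854
grip_force: 0.0
```

>>> send_rows(
  commands="0 0 0 0 0 0 0.7;0 0 0 0 0 0 0.6;0 0 0 0 0 0 0.5;0 0 0 0 0 0 0.4;0 0 0 0 0 0 0.3;0 0 0 0 0 0 0.3",
  squeeze=30,
)

```text
time_s: 23.4
position: [0.4886, 0.1637, -0.0023]
eef_rot: [-3.141, 0.001, -3.088]
wrist_force: [-0.3, -2.6, 6.4]
width: 0.0453
grip_force: 33.5
```

```bash
cat > place.py <<'E'
from rel import *
def goal(F,yaw,th,h,off=.0173,along=0,across=0):
    Rf=Ro.from_euler('zy',[0,0]).as_matrix() if 0 else (Ro.from_euler('z',yaw)*Ro.from_euler('y',-th)).as_matrix()
    Rt=Rf@np.diag([-1,1,-1.]); p=np.array(F)+Rf@[along,across,h-off]
    return p,Ro.from_matrix(Rt).as_euler('xyz')
E
python3 - <<'E'
from place import *
# steep check from the picture pixels in l.png, camera pose of that moment
M=np.array(cam("wrist")["mount"]); t=np.eye(4); t[:3,3]=[.4924,.158,.1219]; t[:3,:3]=Ro.from_euler('xyz',[-3.141,-.003,-3.088]).as_matrix()
r=dict(W=t@M,intrinsics=cam("wrist")["intrinsics"])
for u,v,z in((412,90,.012),(433,257,.078),(418,110,.02)): print(px2w(r,u,v,z).round(4))
E
```

```text
[0.4119 0.2866 0.012 ]
[0.5328 0.2958 0.078 ]
[0.4277 0.2911 0.02  ]
```

>>> send_rows(
  commands="0 0 -2 0 0 0 0.3;0 0 -6 0 0 0 0.3;0 0 -15 0 0 0 0.3;0 0 -30 0 0 0 0.3;0 0 -55 0 0 0 0.3;0 0 -85 0 0 0 0.3;0 0 -115 0 0 0 0.3;0 0 -120 0 0 0 0.3;0 0 -120 0 0 0 0.3",
)

```text
time_s: 24.4
position: [0.4883, 0.1641, 0.1176]
eef_rot: [3.141, 0.002, -3.088]
wrist_force: [-0.1, 0.1, -4.2]
width: 0.0452
grip_force: 32.5
```

```bash
python3 - <<'E'
from place import *
s=observe(); print(s["position"],s["wrist_force"],s["width"])
F=[.469,.336,.045]
for h in(.06,.01,0):
    p,e=goal(F,.081,np.radians(28),h); print(h,p.round(4),e.round(3),rel(p,e))
E
```

```text
[0.48826471 0.16405486 0.11756357] [-0.09596661  0.11843317 -4.24885158] 0.045186801543475395
0.06 [0.449  0.3344 0.0827] [ 3.142  0.489 -3.061] (array([ 30.2, 172.2,  34.8]), array([ -0.4, -27.9,  -1.6]))
0.01 [0.4724 0.3363 0.0386] [ 3.142  0.489 -3.061] (array([  6.8, 172.8,  79. ]), array([ -0.4, -27.9,  -1.6]))
0 [0.4771 0.3367 0.0297] [ 3.142  0.489 -3.061] (array([  2.2, 172.9,  87.9]), array([ -0.4, -27.9,  -1.6]))
```

>>> send_rows(
  commands="5 30 0 0 -4 0 0.3;12 65 0 0 -10 0 0.3;20 100 0 0 -17 -1 0.3;27 135 5 0 -23 -1.5 0.3;30 165 15 0 -28 -1.5 0.3;30 172 25 0 -28 -1.5 0.3;30 172 35 0 -28 -1.5 0.3;23 172 48 0 -28 -1.5 0.3;16 173 61 0 -28 -1.5 0.3;10 173 73 0 -28 -1.5 0.3;7 173 79 0 -28 -1.5 0.3;7 173 79 0 -28 -1.5 0.3;7 173 79 0 -28 -1.5 0.3",
)

```text
time_s: 25.7
position: [0.4716, 0.3356, 0.0373]
eef_rot: [-3.134, 0.488, -3.061]
wrist_force: [-0.0, 0.2, -3.7]
width: 0.0452
grip_force: 32.9
```

```bash
python3 - <<'E'
from place import *
s=observe(); print(s["position"],s["eef_rot"],s["wrist_force"])
for h in(.005,.003,0,-.002):
    p,e=goal([.469,.336,.045],.081,np.radians(28),h); print(h,rel(p,e))
R={n:cam(n) for n in("scene","side")}
c=lambda n,x,y:cv2.resize(R[n]["img"][y:y+100,x:x+66],None,fx=6,fy=6,interpolation=2)
cv2.imwrite("pics/m.png",np.hstack([c("side",125,120),c("scene",315,195)]))
E
```

```text
[0.47158484 0.33560449 0.03732862] [-3.13387942  0.48752815 -3.06069556] [-0.02075699  0.20185073 -3.69991838]
0.005 (array([-1.4,  0.6,  4.3]), array([-0.4, -0.1, -0. ]))
0.003 (array([-1.4,  0.7,  6.3]), array([-0.4, -0.1, -0. ]))
0 (array([-1.4,  0.7,  9.3]), array([-0.4, -0.1, -0. ]))
-0.002 (array([-1.4,  0.7, 11.3]), array([-0.4, -0.1, -0. ]))
```

View pics/m.png

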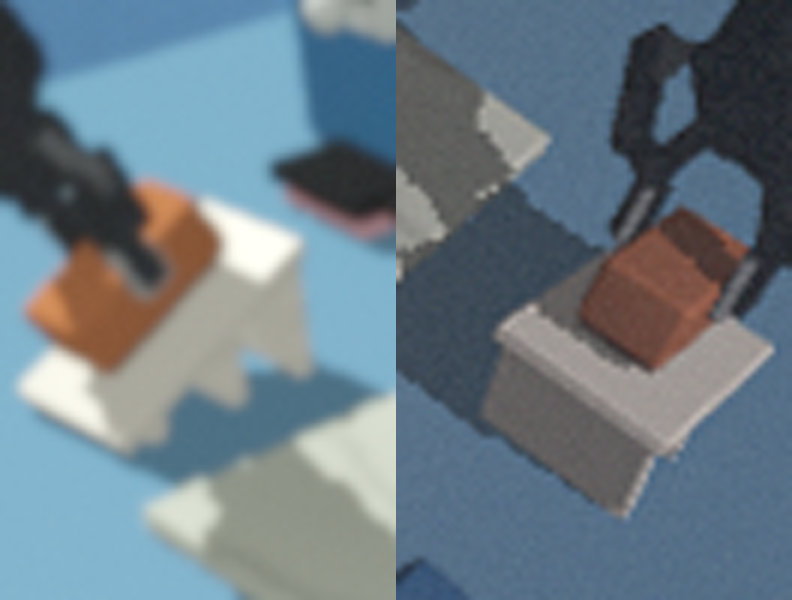

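The stone hovers just above the steep rest, centred and parallel. I'll lower it in millimetre steps until it touches.

>>> send_rows(
  commands="0 0 2 0 0 0 0.3;0 0 4 0 0 0 0.3;0 0 5 0 0 0 0.3;0 0 6 0 0 0 0.3;0 0 6 0 0 0 0.3",
)

```text
time_s: 26.3
position: [0.4744, 0.3364, 0.0324]
eef_rot: [-3.134, 0.488, -3.06]
wrist_force: [-0.1, 0.3, -4.6]
width: 0.0456
grip_force: 33.0
```

>>> send_rows(
  commands="0 0 1 0 0 0 0.3;0 0 1.5 0 0 0 0.3;0 0 1.5 0 0 0 0.3",
)

```text
time_s: 26.6
position: [0.4751, 0.3364, 0.0311]
eef_rot: [-3.134, 0.488, -3.06]
wrist_force: [-0.5, -0.2, -3.9]
width: 0.0449
grip_force: 33.0
```

>>> send_rows(
  commands="0 0 1 0 0 0 0.3;0 0 1 0 0 0 0.3",
)

```text
time_s: 26.8
position: [0.4757, 0.3366, 0.0304]
eef_rot: [-3.134, 0.489, -3.06]
wrist_force: [-0.2, -0.3, -3.4]
width: 0.0454
grip_force: 33.1
```

>>> send_rows(
  commands="0 0 0.7 0 0 0 0.3;0 0 0.7 0 0 0 0.3",
)

```text
time_s: 27.0
position: [0.4757, 0.3366, 0.0304]
eef_rot: [-3.134, 0.489, -3.06]
wrist_force: [-6.2, -1.6, 4.0]
width: 0.0453
grip_force: 34.1
```

>>> send_rows(
  commands="0 0 0.7 0 0 0 0.3;0 0 0.7 0 0 0 0.3",
)

```text
time_s: 27.2
position: [0.4757, 0.3365, 0.0303]
eef_rot: [-3.133, 0.488, -3.06]
wrist_force: [-12.2, -4.0, 9.7]
width: 0.0456
grip_force: 35.1
```

>>> send_rows(
  commands="0 0 0.6 0 0 0 0.3;0 0 0.6 0 0 0 0.3",
)

```text
time_s: 27.4
position: [0.4757, 0.3366, 0.0303]
eef_rot: [-3.133, 0.488, -3.06]
wrist_force: [-16.9, -6.0, 16.1]
width: 0.0457
grip_force: 35.9
```

>>> send_rows(
  commands="0 0 -0.6 0 0 0 0.3;0 0 -1.2 0 0 0 0.3;0 0 -1.4 0 0 0 0.3",
  squeeze=20,
)

```text
time_s: 27.7
position: [0.4757, 0.3366, 0.0304]
eef_rot: [-3.134, 0.489, -3.06]
wrist_force: [-5.1, -1.4, 1.3]
width: 0.0454
grip_force: 34.0
```

>>> send_rows(
  commands="0 0 0 0 0 0 0.56;0 0 0 0 0 0 0.6;0 0 0 0 0 0 0.65;0 0 0 0 0 0 0.8;0 0 0 0 0 0 1;0 0 0 0 0 0 1;0 0 0 0 0 0 1",
)

```text
time_s: 28.4
position: [0.4759, 0.3365, 0.0298]
eef_rot: [-3.134, 0.489, -3.06]
wrist_force: [0.6, 0.0, 0.8]
width: 0.0858
grip_force: 0.0
```

>>> send_rows(
  commands="0 0 -5 0 0 0 1;0 0 -15 0 0 0 1;0 0 -35 0 0 0 1;0 0 -65 0 0 0 1;0 0 -100 0 5 0 1;0 0 -130 0 12 0 1;0 0 -130 0 20 0 1;0 0 -130 0 28 0 1;0 0 -130 0 28 0 1",
)

```text
time_s: 29.3
position: [0.4181, 0.3329, 0.1465]
eef_rot: [-3.137, 0.002, -3.065]
wrist_force: [-0.6, 0.5, -0.1]
width: 0.0855
grip_force: 0.0
```

```bash
python3 - <<'E'
from place import *
from fit import *
for n in("scene","side"):
    r=cam(n)
    for m,c,a in blobs(r,150): print(n,np.round(c),a)
    Rf=(Ro.from_euler('z',.081)*Ro.from_euler('y',-np.radians(28))).as_matrix()
    print("expected",w2px(r,np.array([.469,.336,.045])+Rf@[0,0,.022]))
print(T().round(3).tolist())
for z in(.12,): print(rel([.482,-.080,z],[np.pi,0,np.pi+.195]))
E
```

```text
scene [ 25. 132.] 666
scene [208. 142.] 155
scene [252. 176.] 260
scene [274. 200.] 238
scene [359. 245.] 432
expected [358.6547072  244.82128827]
side [147. 168.] 510
side [218. 207.] 663
side [249. 227.] 759
side [347. 286.] 2633
expected [147.57588782 166.66125103]
[[-0.997, -0.078, 0.001, 0.415], [-0.078, 0.997, -0.006, 0.332], [-0.001, -0.006, -1.0, 0.144], [0.0, 0.0, 0.0, 1.0]]
(array([ -34.8, -416.1,   27.2]), array([-0.4,  0. , -6.7]))
```

>>> send_rows(
  commands="-4 -46 0 0 0 0 1;-8 -92 0 0 0 -1 1;-12 -138 0 0 0 -2 1;-16 -184 0 0 0 -3 1;-20 -230 0 0 0 -4 1;-24 -276 5 0 0 -5 1;-28 -322 12 0 0 -6 1;-32 -368 20 0 0 -6.7 1;-35 -416 26 -0.4 0 -6.7 1;-35 -416 26 -0.4 0 -6.7 1;-35 -416 26 -0.4 0 -6.7 1",
)

```text
time_s: 30.5
position: [0.4811, -0.0794, 0.1205]
eef_rot: [3.14, -0.001, -2.948]
wrist_force: [0.0, 1.2, 0.2]
width: 0.085
grip_force: 0.0
```

```bash
python3 - <<'E'
from fit import *
from rel import *
t=T(); w=cam("wrist"); print(t.round(4).tolist())
h=cv2.cvtColor(w["img"],cv2.COLOR_BGR2HSV); m=((h[...,0]>=4)&(h[...,0]<=16)&(h[...,1]>120)&(h[...,2]>60)).astype(np.uint8)
n,l,st,ce=cv2.connectedComponentsWithStats(m)
for i in range(1,n):
    if st[i,4]>1500:
        c=cv2.findContours((l==i).astype(np.uint8),0,2)[0][0]; rc=cv2.minAreaRect(c); b=cv2.boxPoints(rc); P=np.array([px2w(w,u,v,.055)[:2] for u,v in b]); 
        print(st[i].tolist(),ce[i].round(),b.round().tolist(),P.mean(0).round(4)); print(P.round(3).tolist())
E
```

```text
[[-0.9813, -0.1922, -0.0014, 0.4811], [-0.1922, 0.9813, 0.001, -0.0794], [0.0012, 0.0012, -1.0, 0.1205], [0.0, 0.0, 0.0, 1.0]]
[224, 124, 59, 118, 6615] [253. 182.] [[224.0, 124.0], [282.0, 124.0], [282.0, 241.0], [224.0, 241.0]] [ 0.4793 -0.0809]
[[0.437, -0.111], [0.429, -0.069], [0.521, -0.049], [0.53, -0.095]]
[349, 155, 100, 121, 6817] [399. 210.] [[342.0, 249.0], [387.0, 147.0], [450.0, 175.0], [406.0, 277.0]] [0.4807 0.0354]
[[0.518, 0.002], [0.43, 0.012], [0.441, 0.067], [0.533, 0.062]]
```

>>> send_rows(
  commands="2 -1 30 0 0 0 1;2 -1 65 0 0 0 1;2 -1 95 0 0 0 1;2 -1 110 0 0 0 1;2 -1 118 0 0 0 1;2 -1 122 0 0 0 1;2 -1 123 0 0 0 1;2 -1 123 0 0 0 1",
)

```text
time_s: 31.35
position: [0.4814, -0.0808, -0.0008]
eef_rot: [-3.141, 0.001, -2.946]
wrist_force: [0.2, -0.4, -0.7]
width: 0.0852
grip_force: 0.0
```

>>> send_rows(
  commands="0 0 0 0 0 0 0.7;0 0 0 0 0 0 0.6;0 0 0 0 0 0 0.5;0 0 0 0 0 0 0.4;0 0 0 0 0 0 0.3;0 0 0 0 0 0 0.3",
  squeeze=30,
)

```text
time_s: 31.95
position: [0.4811, -0.0812, -0.0011]
eef_rot: [3.141, 0.0, -2.947]
wrist_force: [-0.8, -0.2, 5.5]
width: 0.0451
grip_force: 33.8
```

>>> send_rows(
  commands="0 0 -2 0 0 0 0.3;0 0 -6 0 0 0 0.3;0 0 -15 0 0 0 0.3;0 0 -30 0 0 0 0.3;0 0 -55 0 0 0 0.3;0 0 -85 0 0 0 0.3;0 0 -115 0 0 0 0.3;0 0 -120 0 0 0 0.3;0 0 -120 0 0 0 0.3",
)

```text
time_s: 32.85
position: [0.4811, -0.0812, 0.1189]
eef_rot: [-3.141, 0.001, -2.946]
wrist_force: [-0.1, -0.8, -3.8]
width: 0.0453
grip_force: 32.8
```

```bash
python3 - <<'E'
from place import *
F=[.4835,-.351,.027]
for h in(.09,.01,0):
    p,e=goal(F,-.022,np.radians(12),h); print(h,p.round(4),e.round(3),rel(p,e))
E
```

```text
0.09 [ 0.4684 -0.3507  0.0981] [-3.142  0.209  3.12 ] (array([  64.8, -261.9,   20.8]), array([  1.3, -11.9,  12.4]))
0.01 [ 0.485  -0.351   0.0199] [-3.142  0.209  3.12 ] (array([  48.7, -265.4,   99.1]), array([  1.3, -11.9,  12.4]))
0 [ 0.4871 -0.3511  0.0101] [-3.142  0.209  3.12 ] (array([  46.7, -265.9,  108.9]), array([  1.3, -11.9,  12.4]))
```

>>> send_rows(
  commands="8 -35 0 0 0 1 0.3;17 -75 0 0 -2 4 0.3;26 -115 0 0.5 -4 6 0.3;36 -155 0 0.8 -7 9 0.3;46 -195 0 1 -9 11 0.3;56 -235 5 1.3 -11 12.4 0.3;65 -262 12 1.3 -12 12.4 0.3;65 -262 21 1.3 -12 12.4 0.3;60 -263 45 1.3 -12 12.4 0.3;55 -264 68 1.3 -12 12.4 0.3;51 -265 87 1.3 -12 12.4 0.3;49 -265 97 1.3 -12 12.4 0.3;49 -265 98 1.3 -12 12.4 0.3;49 -265 98 1.3 -12 12.4 0.3",
)

```text
time_s: 34.25
position: [0.4837, -0.3497, 0.0194]
eef_rot: [3.14, 0.209, 3.12]
wrist_force: [-0.6, 0.4, -3.0]
width: 0.0453
grip_force: 33.0
```

```bash
python3 - <<'E'
from place import *
from fit import *
s=observe(); print(s["position"],s["eef_rot"],s["wrist_force"])
F=[.4835,-.351,.027]
for h in(.005,0): print(h,rel(*goal(F,-.022,np.radians(12),h,off=.0161)))
r=cam("scene")
def tri(m): return m
for mm,c,a in blobs(r,100): print(c.round(),a)
Rf=(Ro.from_euler('z',-.022)*Ro.from_euler('y',-np.radians(12))).as_matrix()
print(w2px(r,np.array(F)+Rf@[0,0,.03]))
# wrist camera: expected pixels of rest corners, and darkest edges
w=cam("wrist"); 
for a in(-.07,.07):
    for b in(-.045,.045): print(a,b,w2px(w,np.array(F)+Rf@[a,b,0]).round())
g=w["img"].astype(int); 
for v in(60,110,160):
    row=g[v]; print(v,[tuple(row[u]) for u in range(100,420,12)])
E
```

```text
[ 0.48374354 -0.34974527  0.01943716] [3.13978338 0.20877866 3.11968592] [-0.63296465  0.38325329 -3.0134964 ]
0.005 (array([-1.4, -1.3,  3.7]), array([ 0.1, -0. ,  0. ]))
0 (array([-1.4, -1.3,  8.7]), array([ 0.1, -0. ,  0. ]))
[ 25. 132.] 667
[206. 138.] 351
[278. 197.] 418
[359. 245.] 424
[204.87798325 133.21346835]
-0.07 -0.045 [164.  98.]
-0.07 0.045 [342.  99.]
0.07 -0.045 [182. 328.]
0.07 0.045 [324. 328.]
60 [(np.int64(215), np.int64(181), np.int64(127)), (np.int64(216), np.int64(182), np.int64(129)), (np.int64(216), np.int64(182), np.int64(128)), (np.int64(216), np.int64(181), np.int64(128)), (np.int64(216), np.int64(182), np.int64(128)), (np.int64(216), np.int64(182), np.int64(127)), (np.int64(217), np.int64(183), np.int64(129)), (np.int64(216), np.int64(182), np.int64(127)), (np.int64(215), np.int64(182), np.int64(128)), (np.int64(216), np.int64(183), np.int64(128)), (np.int64(216), np.int64(182), np.int64(128)), (np.int64(216), np.int64(182), np.int64(128)), (np.int64(216), np.int64(181), np.int64(128)), (np.int64(215), np.int64(181), np.int64(127)), (np.int64(216), np.in
[... 2371 characters left out ...]
.int64(154)), (np.int64(64), np.int64(91), np.int64(151)), (np.int64(61), np.int64(90), np.int64(147)), (np.int64(62), np.int64(91), np.int64(151)), (np.int64(62), np.int64(91), np.int64(150)), (np.int64(63), np.int64(91), np.int64(153)), (np.int64(66), np.int64(99), np.int64(164)), (np.int64(64), np.int64(91), np.int64(142)), (np.int64(63), np.int64(92), np.int64(142)), (np.int64(56), np.int64(86), np.int64(143)), (np.int64(216), np.int64(183), np.int64(129)), (np.int64(215), np.int64(182), np.int64(127)), (np.int64(216), np.int64(182), np.int64(128)), (np.int64(216), np.int64(181), np.int64(128)), (np.int64(216), np.int64(182), np.int64(128)), (np.int64(215), np.int64(180), np.int64(126))]
```

```bash
python3 - <<'E'
from h import *
g=cam("wrist")["img"].astype(int); wood=(g[...,2]>g[...,0]+20)
print("low edge v", [int(np.argmax(wood[:,u])) for u in(200,260,320)])
for v in(104,130): us=np.where(wood[v])[0]; print(v,us.min(),us.max())
E
```

```text
low edge v [104, 105, 105]
104 178 255
130 177 344
```

>>> send_rows(
  commands="0 2 2 0 0 0 0.3;0 4 4 0 0 0 0.3;0 4 5 0 0 0 0.3;0 4 5 0 0 0 0.3",
)

```text
time_s: 34.8
position: [0.485, -0.3462, 0.0149]
eef_rot: [3.141, 0.209, 3.119]
wrist_force: [-0.1, 0.3, -3.1]
width: 0.045
grip_force: 33.0
```

>>> send_rows(
  commands="0 0 1 0 0 0 0.3;0 0 1 0 0 0 0.3",
)

```text
time_s: 35.0
position: [0.4852, -0.3465, 0.014]
eef_rot: [3.141, 0.21, 3.119]
wrist_force: [-0.3, 0.1, -4.0]
width: 0.0455
grip_force: 33.0
```

>>> send_rows(
  commands="0 0 1 0 0 0 0.3;0 0 1 0 0 0 0.3",
)

```text
time_s: 35.2
position: [0.4854, -0.3464, 0.013]
eef_rot: [3.141, 0.21, 3.119]
wrist_force: [-0.0, 0.6, -3.9]
width: 0.0452
grip_force: 33.0
```

>>> send_rows(
  commands="0 0 0.8 0 0 0 0.3;0 0 0.8 0 0 0 0.3",
)

```text
time_s: 35.4
position: [0.4856, -0.3464, 0.0123]
eef_rot: [3.141, 0.21, 3.119]
wrist_force: [-0.2, -0.0, -3.3]
width: 0.0456
grip_force: 33.0
```

>>> send_rows(
  commands="0 0 0.8 0 0 0 0.3;0 0 0.8 0 0 0 0.3",
)

```text
time_s: 35.6
position: [0.4858, -0.3464, 0.0115]
eef_rot: [3.141, 0.21, 3.119]
wrist_force: [-0.6, -0.3, -4.3]
width: 0.0452
grip_force: 33.0
```

>>> send_rows(
  commands="0 0 0.8 0 0 0 0.3;0 0 0.8 0 0 0 0.3",
)

```text
time_s: 35.8
position: [0.4859, -0.3464, 0.0107]
eef_rot: [3.141, 0.21, 3.119]
wrist_force: [-0.8, -0.5, -4.0]
width: 0.0454
grip_force: 33.0
```

>>> send_rows(
  commands="0 0 0.8 0 0 0 0.3;0 0 0.8 0 0 0 0.3",
)

```text
time_s: 36.0
position: [0.4862, -0.3466, 0.0101]
eef_rot: [3.141, 0.21, 3.119]
wrist_force: [-1.3, 0.2, -2.7]
width: 0.045
grip_force: 33.1
```

>>> send_rows(
  commands="0 0 0.7 0 0 0 0.3;0 0 0.7 0 0 0 0.3",
)

```text
time_s: 36.2
position: [0.4863, -0.3466, 0.0102]
eef_rot: [3.141, 0.21, 3.12]
wrist_force: [-4.2, 2.7, 3.6]
width: 0.0454
grip_force: 33.9
```

>>> send_rows(
  commands="0 0 0 0 0 0 0.56;0 0 0 0 0 0 0.6;0 0 0 0 0 0 0.65;0 0 0 0 0 0 0.8;0 0 0 0 0 0 1;0 0 0 0 0 0 1;0 0 0 0 0 0 1",
  squeeze=20,
)

```text
time_s: 36.9
position: [0.4863, -0.3465, 0.0093]
eef_rot: [3.141, 0.21, 3.119]
wrist_force: [-0.3, -1.1, -0.3]
width: 0.0854
grip_force: 0.0
```

```bash
python3 - <<'E'
from fit import *
for n in("scene","side"):
    r=cam(n)
    for m,c,a in blobs(r,100): print(n,c.round(1),a)
    for F,y,t in(([.469,.336,.045],.081,28),([.4835,-.348,.027],-.022,12)): print("exp",w2px(r,np.array(F)+(Ro.from_euler('z',y)*Ro.from_euler('y',-np.radians(t))).as_matrix()@[0,0,.022]).round(1))
print(observe()["wrist_force"])
E
```

```text
scene [ 25.1 131.8] 666
scene [205.  138.9] 319
scene [278.3 196.7] 415
scene [358.8 244.6] 434
exp [358.7 244.8]
exp [205.2 135.4]
side [147.1 167.7] 508
side [217.6 206.8] 663
side [343.6 288.7] 2194
exp [147.6 166.7]
exp [346.2 275.3]
[-0.28021758  0.33686725 -0.55387559]
```

>>> send_rows(
  commands="0 0 -5 0 0 0 1;0 0 -15 0 0 0 1;0 0 -35 0 0 0 1;0 0 -65 0 0 0 1;0 0 -100 0 5 0 1;0 0 -140 0 12 0 1;0 0 -160 0 12 0 1;0 0 -160 0 12 0 1",
)

```text
time_s: 37.8
position: [0.4551, -0.3479, 0.1715]
eef_rot: [-3.135, 0.007, 3.12]
wrist_force: [0.5, 0.3, -0.4]
width: 0.0853
grip_force: 0.0
```

```bash
python3 - <<'E'
from h import *
F=np.array([.4835,-.348,.027]); Rf=(Ro.from_euler('z',-.022)*Ro.from_euler('y',-np.radians(12))).as_matrix()
Rm={n:cam(n) for n in("wrist","scene","side")}
w=Rm["wrist"]
def show(tag):
    h=cv2.cvtColor(w["img"],cv2.COLOR_BGR2HSV); sat=((h[...,0]<=16)&(h[...,1]>140)&(h[...,2]>90)).astype(np.uint8)
    n,l,st,ce=cv2.connectedComponentsWithStats(sat)
    for i in range(1,n):
        if st[i,4]>1000: print(tag,st[i].tolist(),ce[i].round())
show("wrist")
print("exp stone top corners",[w2px(w,F+Rf@[a*.048,b*.023,.04]).round().tolist() for a in(-1,1) for b in(-1,1)])
print("exp face corners",[w2px(w,F+Rf@[a*.07,b*.045,0]).round().tolist() for a in(-1,1) for b in(-1,1)])
s=observe(); print(s["position"],s["wrist_force"],s["time_s"])
cv2.imwrite("pics/z.png",w["img"])
E
```

```text
wrist [214, 128, 86, 131, 7839] [262. 193.]
wrist [320, 246, 38, 58, 1266] [339. 274.]
exp stone top corners [[230.0, 143.0], [281.0, 143.0], [231.0, 247.0], [280.0, 247.0]]
exp face corners [[212.0, 123.0], [300.0, 123.0], [213.0, 257.0], [298.0, 258.0]]
[ 0.45217291 -0.34516519  0.16462616] [ 0.29489128 -0.51683765 -1.74707646] 37.95
```

```bash
python3 - <<'E'
from h import *
w=cam("wrist"); g=cv2.GaussianBlur(w["img"],(5,5),0).astype(int); print(w2px(w,[.4835,-.348,.067]).round())
for v in range(135,262,8): print(v,[int(x) for x in g[v,206:308:6,2]])
E
```

```text
[252. 211.]
135 [69, 114, 112, 111, 113, 122, 117, 122, 115, 114, 114, 122, 119, 120, 118, 116, 110]
143 [69, 115, 114, 111, 113, 117, 117, 123, 116, 114, 114, 118, 119, 121, 119, 116, 110]
151 [69, 73, 75, 72, 108, 177, 177, 179, 178, 180, 178, 184, 154, 122, 120, 119, 110]
159 [69, 74, 74, 73, 129, 207, 210, 206, 210, 206, 211, 211, 194, 122, 121, 120, 110]
167 [69, 74, 74, 73, 129, 203, 211, 204, 207, 207, 210, 212, 193, 123, 121, 119, 110]
175 [69, 74, 74, 74, 127, 205, 205, 206, 208, 202, 206, 209, 192, 124, 123, 117, 110]
183 [69, 74, 74, 74, 125, 204, 204, 203, 203, 204, 208, 207, 193, 123, 122, 114, 110]
191 [69, 74, 75, 74, 123, 203, 205, 204, 206, 201, 205, 203, 189, 124, 122, 115, 110]
199 [69, 74, 74, 74, 123, 204, 199, 208, 206, 207, 200, 208, 185, 124, 124, 117, 110]
207 [69, 74, 75, 74, 121, 198, 203, 201, 205, 204, 204, 200, 188, 124, 124, 117, 110]
215 [69, 74, 75, 74, 120, 198, 201, 201, 199, 206, 209, 207, 184, 124, 124, 115, 110]
223 [69, 75, 75, 75, 119, 201, 197, 200, 202, 203, 204, 202, 184, 123, 124, 114, 110]
231 [69, 74, 75, 75, 116, 196, 200, 200, 200, 204, 206, 208, 186, 117, 125, 112, 110]
239 [69, 75, 75, 75, 114, 199, 199, 201, 198, 205, 206, 205, 186, 115, 125, 112, 110]
247 [69, 118, 119, 118, 120, 197, 200, 200, 200, 198, 208, 211, 177, 115, 121, 113, 110]
255 [91, 117, 119, 118, 116, 109, 110, 114, 114, 113, 114, 117, 112, 114, 117, 103, 71]
```

The stone on the wooden rest lies straight and centred. The one on the steep rest is within about 1 px of where it should be, and the smooth stone is on the slab.

```bash
python3 -c "from station import *; print(sign_off())"
```

```text
the job is handed in; nothing more can be done
None
```

I handed the job in at about 38 s: the coarsest stone is on the steep white rest, the half-worn one on the dark wooden rest and the smoothest on the slab. The feel was clear for the coarse stone (about 3 N) but closer between the other two (about 1.9 N and 1 N, with some rubbing mixed in), and the sign-off gave no verdict.

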